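Post canisters through one-way hatches by shape

ROBOT

A 6-joint arm with a two-finger parallel gripper is mounted at the origin on a cart in front of the work surface, level with it; the furniture and walls round the work are solid. World frame = base frame: x ahead of the robot, y to its left, z up, the work surface at z = 0. Lengths are in mm, angles in rad, forces in N, time in s.
With the tool pointing down it reaches from about 150 to 775 mm from the base axis. Payload 6.1 kg.
Tool frame: the origin (TCP) lies at the very end of the fingers, on their centre line; the grasp point (between the pads) lies 19 mm behind it; z points along the fingers, y is the line along which they close (so a half turn about z gives the same grasp; the last joint's range is limited). The gripper opens to 85 mm and grips with 20 to 120 N. Pads are 22 mm wide; open, the fingers measure 114 mm over their backs; the gripper's body (76 mm by 85 mm) begins 54 mm behind the grasp point. The pads swing forward as they close: fully open they stand 13 mm farther back than shut.
Start: joints at [0, 0.126, -0.04, 1.405, 0, 1.571], TCP at [524.984, -0, 231.295] pointing down, gripper open.
Joint ranges: [-2.72, 2.72], [-0.95, 1.95], [-1.27, 1.35], [-1.78, 2.02], [-1.46, 1.47], [-3.14, 3.14]. Speed limits (rad/s): [2.39, 2.39, 3.01, 3.14, 3.14, 3.14].

INTERFACE

Orientations are given as [roll, pitch, yaw] about the fixed x, y, z axes, in that order (R = Rz(yaw) Ry(pitch) Rx(roll)).
In Python, from workcell import get_obs, snapshot, job_done gives the robot as it stands.
- The arm moves only by the tool move_arm, never from a script. Its argument "targets" is a list of rows, each a list of 2 entries, a list of its own where there are three numbers: the shift along the tool's x, y, z as a fraction of full scale, then the turn about the tool's z as a fraction of full scale. In form: [[[x, y, z], turn], ...]. A call has 1 to 10 rows; each row is the pose to reach, as a shift and turn from the pose commanded when the call began, along the tool's axes at that moment; what a row does not reach only later rows make up. Full scale, the value 1, is 50 cm for a shift and 60 degrees for a turn. A row lasts 1/12 s, in which the tool goes at most 41.7 mm and 7.16 degrees, less where a joint would pass 70% of its speed; a pose out of reach is approached as far as the arm can. A call with a number of a shift or a turn outside -1 to 1 is refused whole. A call with a gripper value outside its range is refused whole. "claw" is the closure, from 0 (fully open) to 1 (shut), set as the call begins (left out, the last holds). The fingers move at their own pace and stop on an object; "newtons" is the grip in N (left out, the last holds). Time passes only in rows, so rows that repeat a pose let the fingers close. It gives the time, the measured TCP pose, the force, the opening and the grip force at its end, in the units of the state.
- get_obs(): the state, without advancing time (a new reading comes with each control period).
- snapshot(name): name is "scene" or "side" or "wrist"; returns a dict with "pixels" (400x640x3 uint8, blue, green, red), "fx", "fy", "cx", "cy" (pixels), "world_from_camera" (4x4, takes a point from camera to world coordinates); the wrist camera has in their place "T_tool_cam" (4x4, takes a point from camera to tool coordinates, whose origin is the TCP and whose axes are the flange's). Camera axes: x right, y down, z forward; pixel columns grow to the right and rows downward; lengths in mm; the calibration is good to about 2 mm. A picture is of the moment at which its call begins: read the wrist's pose just before it. There is no depth.
- job_done(): hands the job in; it is judged then, once.
The state is a dict: "time": time; "joints": joint angles; "qvel": joint speeds; "effort": joint torques, N m; "tool_pos": TCP position; "ee_rot": TCP orientation; "wrist_force": force on the tool from outside, world axes, zero at the start; "moment": the same for the moment, N m; "gripper_width": finger opening in mm; "gripper_force": force on a finger pad.
Only numpy, scipy, OpenCV 4.12 (cv2) and the standard library are available. Lean on these libraries where they do the work, as an engineer would, in place of code of your own. Each camera call takes 0.05 s, during which the arm holds its last target. There are 200 camera calls.

TASK

Sort the three steel canisters into the two flap hatches: each goes into the hatch that carries a lid of its own shape, round or square, on its roof. Their contents are loose, so slide them along the table and push them in, never lifting or tipping them, each far enough that the flap falls shut behind it; leave everything else where it is.

Things in the scene. Friction and masses are not known exactly. Their poses are not given: they have to be found in the camera images.
- round_can_0: Closed round steel canister, 44 diameter, 45 high, plain steel, about 0.18 kg. Origin at the centre of its underside, z up.
- round_can_1: A second round canister just like it, 44 diameter, 45 high. Origin at the centre of its underside, z up.
- square_can: Closed square steel canister, 42 x 42, 45 high, about 0.18 kg. Origin at the centre of its underside, x and y square to its sides, z up.
- hatch_round_mouth (a point): Fixed steel hatch: a tunnel on the bare table, 140 deep (x), 114 wide, 92 high; inside 137 x 108 x 88, closed behind. In its mouth hangs a clear flap from a hinge 86 up, lower edge 36 up; it swings only inward, on a light spring. On the roof, 85 behind the mouth, a fixed round lid shows what goes in. Point: middle of the mouth at table height; x into the tunnel, y across, z up.
- hatch_square_mouth (a point): Fixed steel hatch: a tunnel on the bare table, 140 deep (x), 114 wide, 92 high; inside 137 x 108 x 88, closed behind. In its mouth hangs a clear flap from a hinge 86 up, lower edge 36 up; it swings only inward, on a light spring. On the roof, 85 behind the mouth, a fixed square lid shows what goes in. Point: middle of the mouth at table height; x into the tunnel, y across, z up.
- hatch_round_flap (a joint): Flap of the hatch with the round sample: 0 rad hanging shut, positive swung inward and up, at most 1.5. It stays lifted while something stands under it.
- hatch_square_flap (a joint): Flap of the hatch with the square sample: 0 rad hanging shut, positive swung inward and up, at most 1.5. It stays lifted while something stands under it.
- pp_cup: Bystander: white plastic cup, 49 across, 43 high, standing. Origin at the centre of its underside.
- tip_cap: Bystander: small yellow tip cap, 11 x 28 x 11, lying. Origin under its middle.
- kidney_dish: Bystander: kidney dish, 56 x 148 x 33. Origin under its middle.

How it is judged (in metres and radians):
At the end, for the whole second after the job is handed in: Both round canisters stand inside the hatch with the round sample and the square one inside the hatch with the square sample, on the table, at rest, centres at least 45 mm behind the mouth; both flaps hang shut (within 0.15 rad) (x of round_can_0 in the frame of hatch_round_mouth between 0.045 and 0.125 m and y of round_can_0 in the frame of hatch_round_mouth between -0.045 and 0.045 m and height (world z) of each of round_can_0, round_can_1, square_can below 0.01 m and linear speed of each of round_can_0, round_can_1, square_can below 0.02 m/s and x of round_can_1 in the frame of hatch_round_mouth between 0.045 and 0.125 m and y of round_can_1 in the frame of hatch_round_mouth between -0.045 and 0.045 m and x of square_can in the frame of hatch_square_mouth between 0.045 and 0.125 m and y of square_can in the frame of hatch_square_mouth between -0.045 and 0.045 m and value of joint each of hatch_round_flap, hatch_square_flap below 0.15 rad); the robot touches nothing.
It fails at once if a canister is lifted more than 25 mm off the table (height (world z) of any of round_can_0, round_can_1, square_can above 0.025 m).
It fails at once if a canister is tipped by more than 0.5 rad (angle between any of round_can_0, round_can_1, square_can's own z axis and vertical above 0.5 rad).
It fails at once if a bystander is moved more than 40 mm (distance of any of pp_cup, tip_cap, kidney_dish from where it was at the start of the episode above 0.04 m).
It also fails if it takes over 72 s, if anything falls off the work surface, if the arm or the gripper's body presses on something with over 40 N, if the wrist force passes 120 N, or if a joint passes its speed limit or range.

## Working session

There is one attempt and no reset: what is moved stays moved. The work goes in short steps, Python scripts to look and compute and a tool call to move; the robot and the scene stay as the last step left them, time stands still between calls to the robot, and variables do not carry over. Pictures are saved under pics/ and viewed, at most 10 in all, crops included, and the job is handed in when it is done.

Besides the shell and the picture viewer there is one more tool, called after ">>>" as name([rows], argument=value, ...), one row to a line, values as JSON. move_arm: Moves the arm, as the interface text tells. Its arguments: {"type":"object","properties":{"targets":{"type":"array"},"claw":{"type":"number"},"newtons":{"type":"number"}},"required":["targets"]}

```bash
mkdir -p pics
cat > h.py <<'E'
import numpy as np,cv2,json
from workcell import get_obs,snapshot,job_done
def snap(n,f):
    s=snapshot(n); cv2.imwrite(f'pics/{f}.png',s['pixels']); 
    d={k:(np.array(v).tolist()) for k,v in s.items() if k!='pixels'}
    json.dump(d,open(f'pics/{f}.json','w')); return s
def ray(f,u,v):
    d=json.load(open(f'pics/{f}.json')); T=np.array(d['world_from_camera'])
    r=T[:3,:3]@np.array([(u-d['cx'])/d['fx'],(v-d['cy'])/d['fy'],1]); return T[:3,3],r
def at(f,u,v,z=0):
    o,r=ray(f,u,v); return (o+r*(z-o[2])/r[2]).round(1)
def tri(f1,p1,f2,p2):
    A=[];b=[]
    for f,p in((f1,p1),(f2,p2)):
        o,r=ray(f,*p); r=r/np.linalg.norm(r); P=np.eye(3)-np.outer(r,r); A.append(P); b.append(P@o)
    return np.linalg.lstsq(np.vstack(A),np.hstack(b),rcond=None)[0].round(1)
E
python3 - <<'E'
from h import *
for n in('scene','side'):
    s=snap(n,n+'0'); print(n,s['fx'],np.array(s['world_from_camera']).round(2).tolist())
    cv2.imwrite(f'pics/{n}0b.png',cv2.resize(s['pixels'],(800,500),interpolation=cv2.INTER_CUBIC))
o=get_obs();print(o['time'],o['tool_pos'],o['ee_rot'],o['gripper_width'])
E
```

```text
scene 443.4427631892452 [[0.85, -0.31, 0.43, 114.07], [-0.53, -0.47, 0.71, -639.52], [-0.02, -0.83, -0.56, 621.19], [0.0, 0.0, 0.0, 1.0]]
side 377.65589831397386 [[1.0, 0.02, -0.03, 568.09], [0.04, -0.46, 0.89, -788.13], [0.01, -0.89, -0.46, 506.55], [0.0, 0.0, 0.0, 1.0]]
0.1 [5.24658087e+02 7.00115485e-03 2.30603330e+02] [-3.14017290e+00 -1.50782440e-05  1.57082978e+00] 85.51392108196552
```

View pics/scene0b.png

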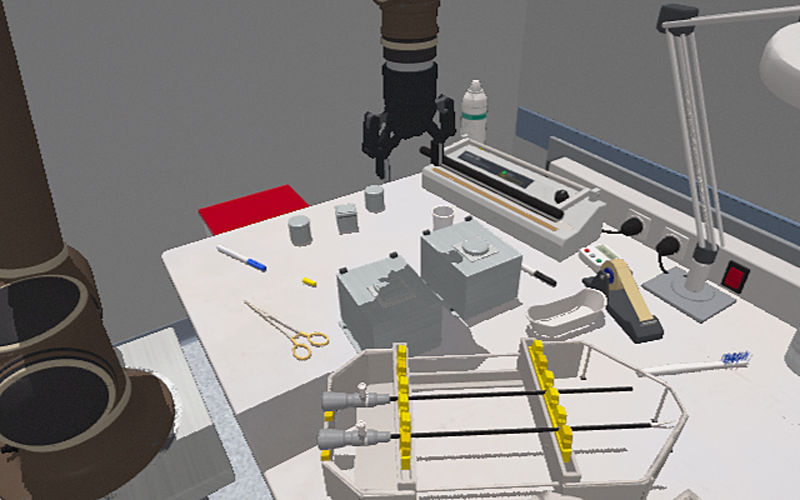

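View pics/side0b.png

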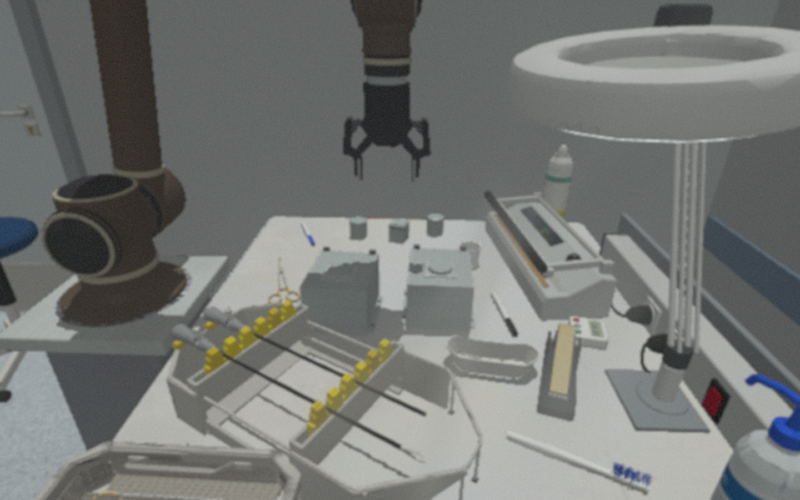

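The scene shows three canisters at about (300,230), (346,217) and (374,197), with a white cup at (442,217). The round-lid hatch is at (470,265), the square one at (390,310), and both mouths face away from the camera. I'll enlarge this and take the wrist view.

Run:
```python
from h import *
im=cv2.imread('pics/scene0.png')[135:295,210:430]
cv2.imwrite('pics/c1.png',cv2.resize(im,None,fx=3.6,fy=3.6,interpolation=cv2.INTER_CUBIC))
im=cv2.imread('pics/side0.png')[165:265,235:395]
cv2.imwrite('pics/c2.png',cv2.resize(im,None,fx=5,fy=5,interpolation=cv2.INTER_CUBIC))
o=get_obs()
s=snapshot('wrist'); cv2.imwrite('pics/w0.png',s['pixels'])
from scipy.spatial.transform import Rotation as R
T=np.eye(4);T[:3,:3]=R.from_euler('xyz',o['ee_rot']).as_matrix();T[:3,3]=o['tool_pos']
W=T@np.array(s['T_tool_cam']); json.dump(dict(fx=s['fx'],fy=s['fy'],cx=s['cx'],cy=s['cy'],world_from_camera=W.tolist()),open('pics/w0.json','w'))
print(W.round(2).tolist(),s['fx'])
```

```text
[[1.0, 0.0, -0.0, 526.35], [0.0, -0.95, -0.31, 77.69], [-0.0, 0.31, -0.95, 373.09], [0.0, 0.0, 0.0, 1.0]] 357.7112557186002
```

View pics/c1.png

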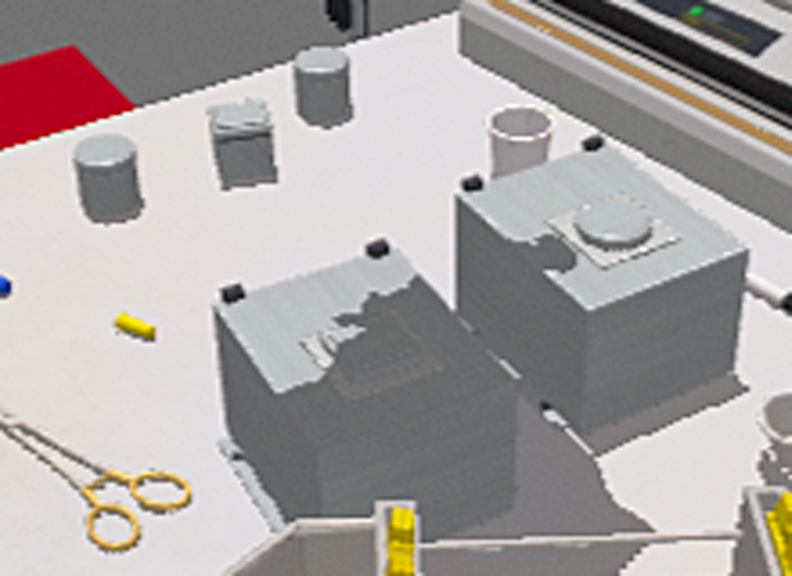

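View pics/c2.png

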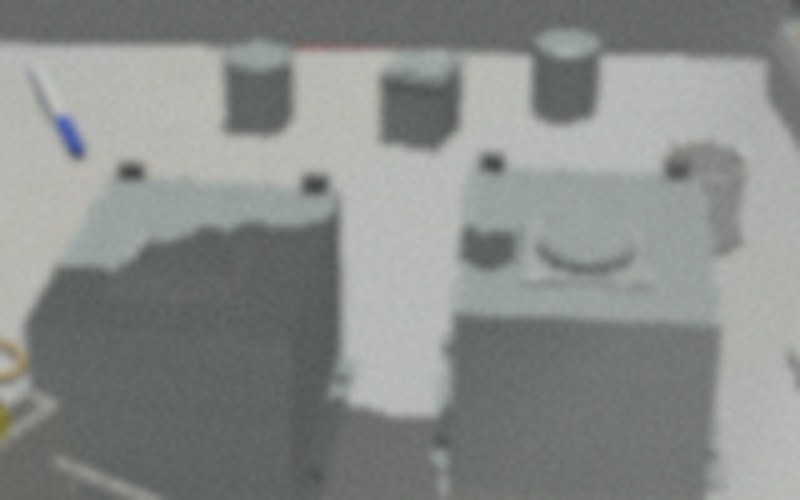

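View pics/w0.png

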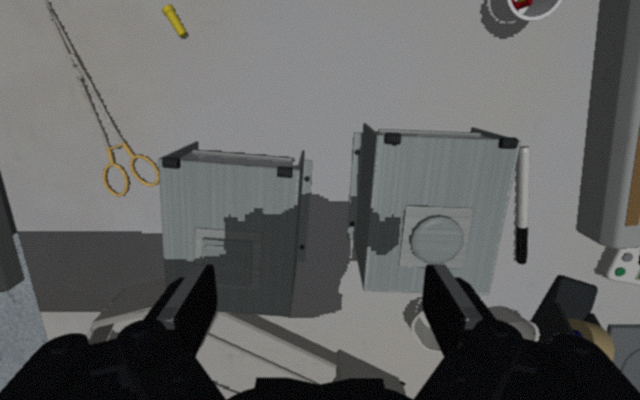

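The crop shows the round cans' tops at (107,148) and (322,62), the square can's top at (241,115), and the cup's rim at (520,122). The wrist view shows both hatches' roofs from above, with hinge marks at (172,162)/(285,172) and (393,139)/(509,143).

Run:
```python
from h import *
c1=lambda U,V:(210+U/3.6,135+V/3.6)
c2=lambda U,V:(235+U/5,165+V/5)
for n,a,b in [('r0',(107,148),(260,55)),('r1',(322,62),(567,43)),('sq',(241,115),(421,68)),('cup',(520,122),(708,155)),('roundlid',(614,220),(587,240))]:
    print(n,tri('scene0',c1(*a),'side0',c2(*b)), at('scene0',*c1(*a),45),at('side0',*c2(*b),45))
print('base centres', at('scene0',*c1(110,208),0),at('scene0',*c1(326,114)),at('scene0',*c1(248,178)))
print('sq top corners s', [at('scene0',*c1(*p),45) for p in[(209,110),(221,132),(275,122),(262,99)]])
print('sq base', [at('scene0',*c1(*p),0) for p in[(222,188),(276,182)]])
for n,p,q in [('rndFL',(458,195),(378,130)),('rndFR',(603,143),(518,138)),('rndBR',(747,248),(497,293)),('rndBL',(588,308),(368,290)),('sqFL',(217,297),(163,162)),('sqFR',(395,250),(300,170))]:
    print(n,tri('scene0',c1(*p),'w0',q),at('scene0',*c1(*p),92),at('w0',*q,92))
print('w sqB',at('w0',293,316,92)); 
print('lid r',tri('scene0',c1(614,220),'w0',(437,241)))
print('hinge blocks',[at('w0',*p,92) for p in[(172,162),(285,172),(393,139),(509,143)]])
print('mouth base',[at('w0',*p,0) for p in[(197,143),(307,152),(372,123),(480,128)]])
print('capw',at('w0',175,22,5),'cap scene',at('scene0',*c1(135,326),5))
print('cupw',at('w0',534,-2,43))
```

```text
r0 [440.2 283.2  42.2] [438.3 278.   45. ] [441.  277.7  45. ]
r1 [630.4 311.8  41.1] [625.  302.3  45. ] [630.7 307.   45. ]
sq [540.4 273.   40.6] [537.1 266.   45. ] [540.6 263.2  45. ]
cup [702.  152.9  42.4] [696.6 146.   45. ] [702.6 152.6  45. ]
roundlid [623.5 -47.1  98.3] [674.2  11.9  45. ] [631.2  51.7  45. ]
base centres [432.3 272.7   0. ] [625.4 301.    0. ] [532.2 253.    0. ]
sq top corners s [array([521.2, 285.4,  45. ]), array([514.3, 252.8,  45. ]), array([552.6, 243.5,  45. ]), array([560.5, 277.9,  45. ])]
sq base [array([510.4, 251.6,   0. ]), array([546.6, 236.9,   0. ])]
rndFL [573.2  42.   84.5] [567.3  32.4  92. ] [571.7  43.1  92. ]
rndFR [682.8  36.7  87.9] [677.3  31.2  92. ] [681.5  37.   92. ]
rndBR [ 683.  -101.4   89.1] [ 673.6 -106.    92. ] [ 686.4 -102.3   92. ]
rndBL [567.8 -98.9  90.2] [ 563.1 -100.7   92. ] [570.  -99.4  92. ]
sqFL [399.5  18.7  92.6] [398.4  21.1  92. ] [401.1  17.6  92. ]
sqFR [509.4  10.4  86.9] [504.8   4.6  92. ] [510.5  11.2  92. ]
w sqB [ 501.9 -127.    92. ]
lid r [623.9 -47.8  98. ]
hinge blocks [array([408.3,  17.6,  92. ]), array([498.4,   9.5,  92. ]), array([583.8,  36.1,  92. ]), array([675.1,  33. ,  92. ])]
mouth base [array([398.3,  18.1,   0. ]), array([513. ,   8.8,   0. ]), array([580. ,  38.8,   0. ]), array([691.4,  33.9,   0. ])]
capw [391.2 131.9   5. ] cap scene [388.  131.1   5. ]
cupw [702.1 144.3  43. ]
```

>>> move_arm([
  [[0.48,0,0],0],
  [[0.48,0,0],0],
  [[0.48,0,0],0],
  [[0.48,0,0],0],
  [[0.48,0,0],0],
  [[0.48,0,0],0],
  [[0.48,0,0],0],
  [[0.48,0,0],0],
  [[0.48,0,0],0],
])

```text
time: 0.9
tool_pos: [524.7, 239.8, 230.9]
ee_rot: [-3.141, 0.001, 1.571]
wrist_force: [0.9, -0.5, -0.1]
gripper_width: 85.3
gripper_force: 0.0
```

```bash
cat >> h.py <<'E'
from scipy.spatial.transform import Rotation as R
def wsnap(f):
    o=get_obs(); s=snapshot('wrist'); cv2.imwrite(f'pics/{f}.png',s['pixels'])
    T=np.eye(4);T[:3,:3]=R.from_euler('xyz',o['ee_rot']).as_matrix();T[:3,3]=o['tool_pos']
    W=T@np.array(s['T_tool_cam']); json.dump(dict(fx=s['fx'],fy=s['fy'],cx=s['cx'],cy=s['cy'],world_from_camera=W.tolist()),open(f'pics/{f}.json','w'))
    print(o['time'],o['tool_pos'].round(1) if hasattr(o['tool_pos'],'round') else o['tool_pos'])
E
python3 -c "
from h import *
wsnap('w1')"
```

```text
0.9 [524.7 239.8 230.9]
```

View pics/w1.png

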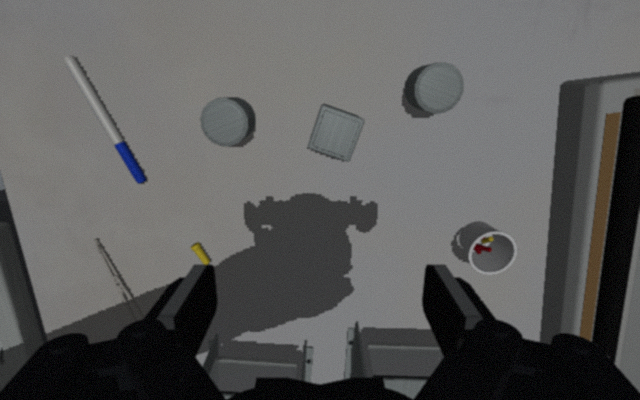

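The wrist view shows the round can tops at (225,121) and (439,87). The square top has corners at (322,104), (364,120), (350,160) and (309,147), and the cup's rim is centred at (492,252).

Run:
```python
from h import *
c1=lambda U,V:(210+U/3.6,135+V/3.6)
for n,p,q in[('r0',(225,121),(107,148)),('r1',(439,87),(322,62)),('sq',(336,133),(241,115)),('cup',(492,252),(520,122))]:
    print(n,at('w1',*p,45),tri('w1',p,'scene0',c1(*q)))
for p in[(322,104),(364,120),(350,160),(309,147)]: print(at('w1',*p,45))
```

```text
r0 [441.1 284.8  45. ] [440.3 284.3  41.1]
r1 [631.  314.3  45. ] [632.5 314.4  37.6]
sq [541.4 274.2  45. ] [541.2 273.7  40. ]
cup [701.3 154.7  45. ] [702.7 152.9  40.3]
[528.5 299.7  45. ]
[566.4 285.8  45. ]
[554.8 249.2  45. ]
[516.7 261.3  45. ]
```

>>> move_arm([
  [[0.146,0.213,0.1],0],
  [[0.146,0.213,0.25],0],
  [[0.146,0.213,0.25],0],
  [[0.146,0.213,0.25],0],
  [[0.146,0.213,0.25],0],
  [[0.146,0.213,0.33],0],
  [[0.146,0.213,0.39],0],
  [[0.146,0.213,0.43],0],
  [[0.146,0.213,0.43],0],
], claw=0)

```text
time: 1.7
tool_pos: [628.8, 309.9, 11.4]
ee_rot: [-3.134, 0.004, 1.569]
wrist_force: [-1.1, -0.3, -1.1]
gripper_width: 85.2
gripper_force: 0.0
```

>>> move_arm([
  [[0,0,0],0],
  [[0,0,0],0],
  [[0,0,0],0],
  [[0,0,0],0],
  [[0,0,0],0],
  [[0,0,0],0],
], claw=1, newtons=20)

```text
time: 2.2
tool_pos: [632.8, 313.4, 19.3]
ee_rot: [3.138, -0.001, 1.571]
wrist_force: [-1.1, -1.5, 6.7]
gripper_width: 43.2
gripper_force: 20.4
```

>>> move_arm([
  [[-0.03,-0.003,0],0],
  [[-0.07,-0.006,0],0],
  [[-0.12,-0.01,0],0],
  [[-0.17,-0.015,0],0],
  [[-0.22,-0.018,0],0],
  [[-0.27,-0.022,0],0],
  [[-0.31,-0.026,0],0],
  [[-0.326,-0.026,0],0],
  [[-0.326,-0.026,0],0],
])

```text
time: 2.95
tool_pos: [620.1, 148.3, 19.3]
ee_rot: [3.137, 0.0, 1.569]
wrist_force: [-0.8, -5.0, 9.5]
gripper_width: 43.2
gripper_force: 21.7
```

>>> move_arm([
  [[0,0,0],0],
  [[0,0,0],0],
  [[0,0,0],0],
  [[0,0,0],0],
], claw=0.35)

```text
time: 3.28
tool_pos: [618.4, 150.4, 16.2]
ee_rot: [-3.141, -0.0, 1.571]
wrist_force: [-0.5, -0.5, -0.5]
gripper_width: 55.5
gripper_force: 0.0
```

>>> move_arm([
  [[0,0,-0.08],0],
  [[0,0,-0.16],0],
  [[0.1,0,-0.24],0],
  [[0.2,0,-0.3],0],
  [[0.2,0,-0.3],0],
  [[0.2,0,-0.3],0],
  [[0.2,0,-0.3],0],
  [[0.2,0,-0.3],0],
  [[0.2,0,-0.3],0],
], claw=0.76)

```text
time: 4.03
tool_pos: [617.9, 249.1, 164.8]
ee_rot: [-3.139, 0.001, 1.57]
wrist_force: [0.1, -0.8, 0.3]
gripper_width: 20.6
gripper_force: 0.0
```

>>> move_arm([
  [[-0.0834,0,0],0],
  [[-0.1668,0,0],0],
  [[-0.2502,0,0],0],
])

```text
time: 4.28
tool_pos: [617.5, 122.9, 164.7]
ee_rot: [-3.139, 0.001, 1.571]
wrist_force: [1.3, 0.0, 0.8]
gripper_width: 20.7
gripper_force: 0.0
```

>>> move_arm([
  [[0,0,0],0],
])

```text
time: 4.37
tool_pos: [617.6, 117.3, 165.4]
ee_rot: [-3.139, 0.003, 1.563]
wrist_force: [1.2, -0.0, 0.0]
gripper_width: 20.7
gripper_force: 0.0
```

>>> move_arm([
  [[0,0,0],0],
])

```text
time: 4.45
tool_pos: [617.9, 121.4, 165.5]
ee_rot: [-3.14, 0.0, 1.565]
wrist_force: [0.1, 0.9, -0.4]
gripper_width: 20.5
gripper_force: 0.0
```

>>> move_arm([
  [[0,0,0],0],
  [[0,0,0],0],
  [[0,0,0],0],
])

```text
time: 4.7
tool_pos: [618.3, 125.8, 165.9]
ee_rot: [-3.141, -0.0, 1.572]
wrist_force: [0.2, 0.9, 0.5]
gripper_width: 20.8
gripper_force: 0.0
```

Run:
```python
from h import *
c1=lambda U,V:(210+U/3.6,135+V/3.6)
for p,q in[((472,184),(393,139)),((593,143),(509,143)),((233,294),(172,162)),((377,248),(285,172))]: print(tri('scene0',c1(*p),'w0',q))
wsnap('w2')
im=cv2.imread('pics/w2.png'); cv2.imwrite('pics/w2b.png',cv2.resize(im,(800,500)))
```

```text
[582.3  36.9  92.6]
[672.9  33.8  93.1]
[407.6  18.   92.1]
[497.5  10.3  93. ]
4.7 [618.3 125.8 165.9]
```

View pics/w2b.png

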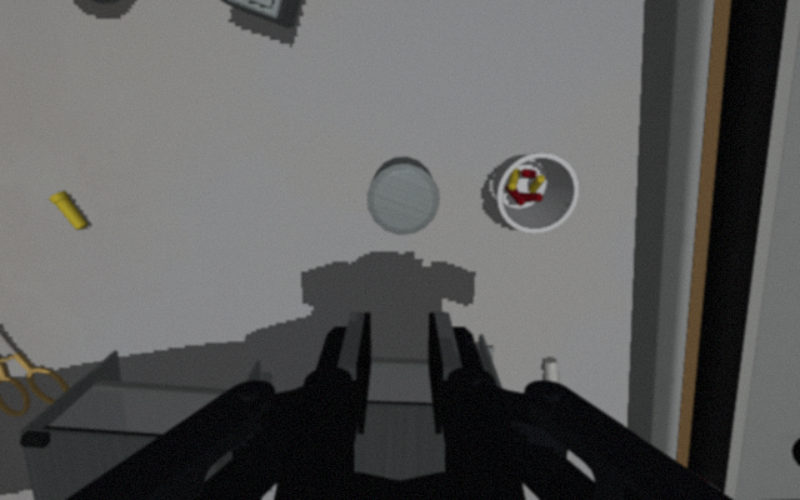

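The can top is at (403,199), well centred on the tool line. The cup is at (538,193), clear to the right.

>>> move_arm([
  [[0.08,0,0],0],
  [[0.16,0,0],0],
  [[0.16,0,0.08],0],
  [[0.16,0,0.16],0],
  [[0.16,0,0.22],0],
  [[0.16,0,0.272],0],
  [[0.16,0,0.272],0],
  [[0.16,0,0.272],0],
  [[0.16,0,0.272],0],
])

```text
time: 5.5
tool_pos: [619.3, 205.8, 32.0]
ee_rot: [3.14, -0.001, 1.572]
wrist_force: [0.4, 0.6, 0.4]
gripper_width: 20.2
gripper_force: 0.0
```

>>> move_arm([
  [[-0.02,0,0],0],
  [[-0.06,0,0],0],
  [[-0.12,0,0],0],
  [[-0.203,0,0],0],
  [[-0.286,0,0],0],
])

```text
time: 5.92
tool_pos: [619.8, 61.1, 32.9]
ee_rot: [3.137, -0.001, 1.573]
wrist_force: [1.8, 3.8, 1.2]
gripper_width: 20.6
gripper_force: 1.4
```

>>> move_arm([
  [[0,0,0],0],
  [[0,0,0],0],
  [[0,0,0],0],
  [[0,0,0],0],
])

```text
time: 6.25
tool_pos: [619.2, 62.6, 31.5]
ee_rot: [3.14, -0.0, 1.571]
wrist_force: [-0.4, 0.8, -0.3]
gripper_width: 20.3
gripper_force: 0.0
```

>>> move_arm([
  [[0.08,0,0],0],
  [[0.16,0,-0.06],0],
  [[0.2,0,-0.1],0],
  [[0.2,0,-0.1],0],
  [[0.2,0,-0.1],0],
  [[0.2,0,-0.1],0],
  [[0.2,0,-0.1],0],
  [[0.2,0,-0.1],0],
], claw=0)

```text
time: 6.92
tool_pos: [617.8, 161.2, 79.1]
ee_rot: [-3.14, 0.001, 1.57]
wrist_force: [-0.6, -0.0, 0.7]
gripper_width: 85.3
gripper_force: 0.0
```

Run:
```python
from h import *
wsnap('w3')
s=snap('scene','scene3')
a=cv2.resize(cv2.imread('pics/w3.png'),(800,500)); cv2.imwrite('pics/w3b.png',a)
```

```text
6.9167 [617.8 161.2  79.1]
```

View pics/w3b.png

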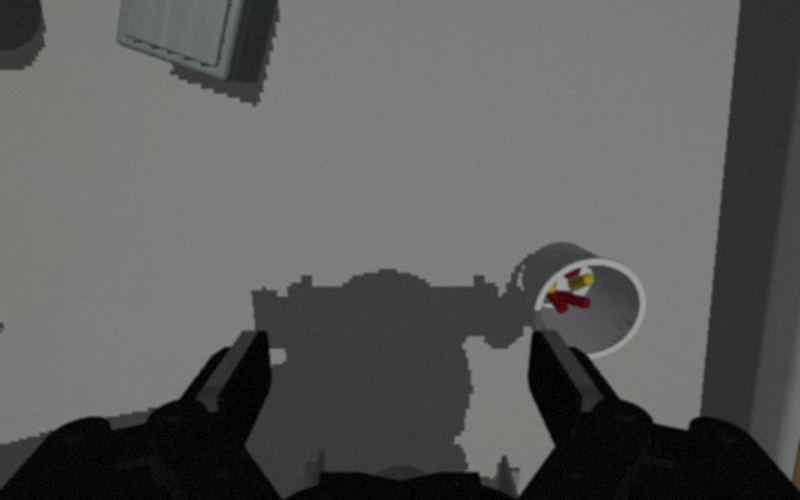

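The picture shows the can's rear top edge at about (400,465), just at the lower border, and the cup unmoved. From here I'll measure in numbers only.

Run:
```python
from h import *
print(at('w3',320,372,45), at('w3',320,372,92))
g=cv2.cvtColor(cv2.imread('pics/w3.png'),cv2.COLOR_BGR2GRAY)
for c in(310,320,330): print(g[350:384,c].tolist())
for r in(366,370,374,378): print(r,g[r,240:420:3].tolist())
```

```text
[619.7  69.8  45. ] [619.7 114.8  92. ]
[57, 57, 60, 60, 56, 61, 61, 59, 57, 62, 60, 53, 58, 56, 58, 59, 62, 58, 58, 60, 63, 60, 62, 54, 48, 45, 43, 44, 38, 46, 41, 41, 24, 12]
[58, 57, 60, 59, 58, 56, 58, 61, 63, 56, 56, 61, 56, 55, 50, 61, 64, 57, 61, 61, 56, 56, 52, 48, 44, 41, 44, 45, 39, 42, 46, 45, 45, 41]
[58, 60, 58, 61, 58, 58, 63, 61, 64, 55, 59, 57, 59, 63, 57, 64, 62, 56, 56, 60, 60, 60, 57, 47, 49, 41, 42, 39, 40, 44, 48, 36, 21, 2]
366 [60, 54, 61, 57, 60, 45, 41, 60, 59, 66, 59, 58, 58, 58, 61, 61, 58, 63, 63, 59, 60, 56, 61, 57, 60, 64, 59, 56, 60, 54, 62, 61, 58, 59, 59, 63, 59, 58, 56, 56, 61, 53, 58, 60, 88, 126, 125, 122, 120, 123, 124, 125, 126, 124, 50, 84, 123, 122, 125, 125]
370 [62, 59, 42, 46, 39, 45, 42, 56, 57, 60, 59, 63, 60, 59, 61, 60, 65, 56, 59, 59, 59, 59, 58, 57, 55, 60, 63, 59, 58, 57, 60, 61, 61, 58, 60, 61, 55, 57, 59, 55, 60, 60, 53, 60, 62, 119, 126, 125, 120, 126, 123, 122, 124, 82, 39, 59, 121, 123, 123, 127]
374 [61, 54, 50, 48, 46, 44, 45, 60, 60, 57, 58, 56, 58, 57, 62, 56, 56, 55, 56, 59, 60, 58, 58, 60, 53, 43, 47, 43, 44, 42, 49, 48, 58, 55, 63, 60, 59, 54, 61, 55, 53, 62, 58, 58, 59, 120, 119, 126, 120, 123, 126, 124, 122, 52, 40, 49, 76, 79, 85, 126]
378 [61, 55, 46, 45, 43, 37, 8, 13, 16, 16, 20, 13, 21, 19, 18, 16, 28, 36, 43, 58, 62, 48, 45, 39, 46, 45, 42, 49, 46, 42, 40, 44, 43, 47, 50, 47, 38, 22, 16, 16, 19, 12, 16, 21, 35, 34, 33, 39, 118, 123, 124, 121, 113, 55, 39, 36, 62, 95, 98, 123]
```

>>> move_arm([
  [[0.05,0,-0.08],0],
  [[0.1,0,-0.16],0],
  [[0.18,0,-0.24],0],
  [[0.26,0,-0.3],0],
  [[0.34,0,-0.34],0],
  [[0.42,0,-0.34],0],
  [[0.5,0,-0.34],0],
  [[0.56,0,-0.34],0],
  [[0.62,0,-0.34],0],
  [[0.68,0,-0.34],0],
])

```text
time: 7.85
tool_pos: [618.2, 503.8, 250.3]
ee_rot: [3.141, -0.001, 1.571]
wrist_force: [1.9, 0.1, 0.9]
gripper_width: 85.5
gripper_force: 0.0
```

>>> move_arm([
  [[0.06,0,0],0],
  [[0.12,0,0],0],
  [[0.18,0,0],0],
  [[0.24,0,0],0],
  [[0.24,0,0],0],
])

```text
time: 8.27
tool_pos: [560.8, 559.0, 270.5]
ee_rot: [-3.115, 0.026, 1.573]
wrist_force: [-0.1, -0.4, 0.3]
gripper_width: 85.4
gripper_force: 0.0
```

>>> move_arm([
  [[0,0,0],0],
  [[0,0,0],0],
])

```text
time: 8.43
tool_pos: [562.1, 556.7, 273.7]
ee_rot: [-3.118, 0.024, 1.57]
wrist_force: [-0.2, -0.7, 0.1]
gripper_width: 85.5
gripper_force: 0.0
```

```bash
python3 -c "
from h import *
o=get_obs();print(o['time'],o['joints'],o['tool_pos'],o['ee_rot'])"
```

```text
8.4333 [ 7.80745782e-01  9.29251112e-01  1.34560733e+00  2.02070902e+00
 -4.84951983e-04  2.35244349e+00] [562.1269236  556.71892426 273.66924457] [-3.1181128   0.02398071  1.57018464]
```

>>> move_arm([
  [[0.1,0,0.1],0],
  [[0.2,0,0.2],0],
  [[0.3,0,0.3],0],
  [[0.4,0,0.3],0],
  [[0.4,0,0.3],0],
])

```text
time: 8.85
tool_pos: [546.1, 695.6, 127.2]
ee_rot: [-3.127, 0.011, 1.568]
wrist_force: [-0.4, -0.6, 0.7]
gripper_width: 85.7
gripper_force: 0.0
```

```bash
python3 -c "
from h import *
o=get_obs();print(o['time'],o['joints'],o['tool_pos'],o['ee_rot'])"
```

```text
8.85 [0.90373324 1.10012154 1.34355118 1.83181507 0.00454649 2.47728436] [546.07201413 695.60956609 127.22594879] [-3.1271688   0.01104564  1.56808121]
```

>>> move_arm([
  [[-0.1,0,-0.05],0],
  [[-0.2,0,-0.1],0],
  [[-0.3,0,-0.1],0],
  [[-0.4,0,-0.1],0],
  [[-0.4,0,-0.1],0],
  [[-0.4,0,-0.1],0],
  [[-0.4,0,-0.1],0],
])

```text
time: 9.43
tool_pos: [546.7, 489.0, 184.9]
ee_rot: [-3.13, 0.011, 1.564]
wrist_force: [1.1, 1.1, 0.8]
gripper_width: 85.5
gripper_force: 0.0
```

```bash
python3 -c "
from h import *
o=get_obs();print(o['time'],o['joints'],o['tool_pos'],o['ee_rot'])"
```

```text
9.4333 [ 7.29938722e-01  5.63606784e-01  4.66974183e-01  1.49031631e+00
 -4.97075267e-04  2.30775493e+00] [546.71654265 489.00878313 184.90615014] [-3.12996494  0.01122297  1.56384571]
```

>>> move_arm([
  [[0.7,0.7,0],0],
  [[0.7,0.7,0],0],
  [[0.7,0.7,0],0],
  [[0.7,0.7,0],0],
  [[0.7,0.7,0],0],
  [[0.7,0.7,0],0],
  [[0.7,0.7,0],0],
  [[0.7,0.7,0],0],
  [[0.7,0.7,0],0],
  [[0.7,0.7,0],0],
])

```text
time: 10.27
tool_pos: [656.1, 613.0, 135.8]
ee_rot: [3.127, -0.016, 1.569]
wrist_force: [0.1, 0.9, 0.5]
gripper_width: 85.5
gripper_force: 0.0
```

>>> move_arm([
  [[0.7,0.7,0],0],
  [[0.7,0.7,0],0],
  [[0.7,0.7,0],0],
  [[0.7,0.7,0],0],
])

```text
time: 10.6
tool_pos: [682.2, 645.4, 87.6]
ee_rot: [3.096, -0.046, 1.571]
wrist_force: [-1.1, -0.2, 0.2]
gripper_width: 85.3
gripper_force: 0.0
```

```bash
python3 -c "
from h import *
o=get_obs();print(o['time'],o['joints'].round(3),o['tool_pos'],o['ee_rot'])"
```

```text
10.6 [7.570e-01 1.146e+00 1.345e+00 1.705e+00 2.000e-03 2.328e+00] [682.24341646 645.37335532  87.63525495] [ 3.09560764 -0.04572528  1.57143427]
```

>>> move_arm([
  [[-0.1,-0.1,-0.3],0],
  [[-0.1,-0.1,-0.3],0],
  [[-0.1,-0.1,-0.3],0],
  [[-0.1,-0.1,-0.3],0],
  [[-1,-0.5,-0.48],0],
  [[-1,-0.5,-0.48],0],
  [[-1,-0.5,-0.48],0],
  [[-1,-0.5,-0.48],0],
  [[-1,-0.5,-0.48],0],
  [[-1,-0.5,-0.48],0],
])

```text
time: 11.43
tool_pos: [539.5, 395.9, 261.3]
ee_rot: [3.095, -0.046, 1.572]
wrist_force: [1.8, -0.4, 0.2]
gripper_width: 85.3
gripper_force: 0.0
```

>>> move_arm([
  [[-1,-0.2,0],0],
  [[-1,-0.2,0],0],
  [[-1,-0.2,0],0],
  [[-1,-0.2,0],0],
  [[-1,-0.2,0],0],
  [[-1,-0.2,0],0],
  [[-1,-0.2,0],0],
  [[-1,-0.2,0],0],
  [[-1,-0.2,0],0],
  [[-1,-0.2,0],0],
])

```text
time: 12.27
tool_pos: [458.8, -11.8, 239.0]
ee_rot: [3.094, -0.046, 1.572]
wrist_force: [1.4, -0.5, 0.2]
gripper_width: 85.7
gripper_force: 0.0
```

>>> move_arm([
  [[-0.94,-1,-0.25],0],
  [[-0.94,-1,-0.25],0],
  [[-0.94,-1,-0.25],0],
  [[-0.94,-1,-0.25],0],
  [[-0.94,-1,-0.25],0],
  [[-0.94,-1,-0.25],0],
  [[-0.94,-1,-0.25],0],
  [[-0.94,-1,-0.25],0],
  [[-0.94,-1,-0.25],0],
  [[-0.94,-1,-0.25],0],
])

```text
time: 13.1
tool_pos: [156.3, -294.3, 287.4]
ee_rot: [3.095, -0.044, 1.572]
wrist_force: [1.5, -1.7, 0.3]
gripper_width: 85.6
gripper_force: 0.0
```

```bash
python3 -c "
from h import *
o=get_obs();print(o['time'],o['joints'].round(3),o['tool_pos'],o['ee_rot'])"
```

```text
13.1 [-1.137 -0.212 -0.239  1.564  0.061  0.433] [ 156.25018616 -294.31899898  287.4007265 ] [ 3.09461631 -0.0443057   1.57170469]
```

>>> move_arm([
  [[-0.51,-0.39,-0.12],0],
  [[-0.51,-0.39,-0.12],0],
  [[-0.51,-0.39,-0.12],0],
  [[-0.51,-0.39,-0.12],0],
  [[-0.51,-0.39,-0.12],0],
  [[-0.51,-0.39,-0.12],0],
  [[-0.51,-0.39,-0.12],0],
  [[-0.51,-0.39,-0.12],0],
  [[-0.51,-0.39,-0.12],0],
])

```text
time: 13.85
tool_pos: [-42.7, -555.0, 323.4]
ee_rot: [3.096, -0.048, 1.568]
wrist_force: [0.7, 1.4, -1.9]
gripper_width: 85.4
gripper_force: 0.0
```

>>> move_arm([
  [[-1,0,-0.1],0],
  [[-1,0,-0.1],0],
  [[-1,0,-0.1],0],
  [[-1,0,-0.1],0],
  [[-1,0,-0.1],0],
  [[-1,0,-0.1],0],
  [[-1,0,-0.1],0],
  [[-1,0,-0.1],0],
  [[-1,0,-0.1],0],
  [[-1,0,-0.1],0],
])

```text
time: 14.68
tool_pos: [-32.9, -789.9, 273.5]
ee_rot: [3.096, -0.033, 1.571]
wrist_force: [0.1, 1.0, -1.0]
gripper_width: 85.5
gripper_force: 0.0
```

```bash
python3 -c "
from h import *
o=get_obs();print(o['time'],o['joints'].round(3),o['tool_pos'],o['ee_rot'])"
```

```text
14.6833 [-1.629  0.928  1.342  2.02   0.044 -0.059] [ -32.89086978 -789.9358598   273.53142238] [ 3.09554372 -0.03299722  1.57131304]
```

>>> move_arm([
  [[-1,0,0],0],
  [[-1,0,0],0],
  [[-1,0,0],0],
  [[-1,0,0],0],
  [[-1,0,0],0],
  [[-1,0,0],0],
  [[-1,0,0],0],
  [[-1,0,0],0],
  [[-1,0,0],0],
  [[-1,0,0],0],
])

```text
time: 15.52
tool_pos: [-24.9, -792.7, 262.5]
ee_rot: [3.094, -0.046, 1.572]
wrist_force: [-0.4, 0.7, -0.2]
gripper_width: 85.3
gripper_force: 0.0
```

```bash
python3 -c "
from h import *
o=get_obs();print(o['time'],o['joints'].round(3),o['tool_pos'],o['ee_rot'])"
```

```text
15.5167 [-1.619  0.944  1.345  2.02   0.045 -0.049] [ -24.86314136 -792.68958722  262.47767443] [ 3.09406622 -0.04578396  1.57170768]
```

>>> move_arm([
  [[-0.05,0,0.08],0],
  [[-0.1,0,0.12],0],
  [[-0.15,0,0.12],0],
  [[-1,0,0.12],0],
  [[-1,0,0.12],0],
  [[-1,0,0.12],0],
  [[-1,0,0.12],0],
])

```text
time: 16.1
tool_pos: [-16.3, -889.1, 128.6]
ee_rot: [3.095, -0.004, 1.57]
wrist_force: [0.3, -0.6, 0.7]
gripper_width: 85.3
gripper_force: 0.0
```

>>> move_arm([
  [[-1,0,-0.4],0],
  [[-1,0,-0.4],0],
  [[-1,0,-0.4],0],
  [[-1,0,-0.4],0],
])

```text
time: 16.43
tool_pos: [-14.4, -910.5, 127.8]
ee_rot: [3.096, 0.043, 1.568]
wrist_force: [0.5, -0.1, 0.5]
gripper_width: 85.4
gripper_force: 0.0
```

```bash
python3 -c "
from h import *
o=get_obs();print(o['time'],o['joints'].round(3),o['tool_pos'],o['ee_rot'])"
```

```text
16.4333 [-1.602  1.101  1.346  1.774  0.047 -0.028] [ -14.42586949 -910.46221707  127.82139332] [3.09600881 0.04256892 1.56765746]
```

>>> move_arm([
  [[-1,0,-0.45],0],
  [[-1,0,-0.45],0],
  [[-1,0,-0.45],0],
  [[-1,0,-0.45],0],
  [[-1,0,-0.45],0],
  [[-1,0,-0.45],0],
  [[-1,0,-0.45],0],
  [[-1,0,-0.45],0],
  [[-1,0,-0.45],0],
  [[-1,0,-0.45],0],
])

```text
time: 17.27
tool_pos: [-11.6, -927.3, 135.4]
ee_rot: [3.097, 0.087, 1.566]
wrist_force: [0.2, -0.8, -0.4]
gripper_width: 85.7
gripper_force: 0.0
```

>>> move_arm([
  [[-1,0,-0.45],0],
  [[-1,0,-0.45],0],
  [[-1,0,-0.45],0],
  [[-1,0,-0.45],0],
  [[-1,0,-0.45],0],
  [[-1,0,-0.45],0],
  [[-1,0,-0.45],0],
  [[-1,0,-0.45],0],
  [[-1,0,-0.45],0],
  [[-1,0,-0.45],0],
])

```text
time: 18.1
tool_pos: [-9.9, -940.2, 153.8]
ee_rot: [3.097, 0.135, 1.563]
wrist_force: [-1.2, 0.3, 0.3]
gripper_width: 85.3
gripper_force: 0.0
```

```bash
python3 -c "
from h import *
o=get_obs();print(o['time'],o['joints'].round(3),o['tool_pos'],o['ee_rot'])"
```

```text
18.1 [-1.596  1.075  1.345  1.706  0.047 -0.018] [  -9.86148032 -940.22451687  153.83515403] [3.09689269 0.13458736 1.56344979]
```

>>> move_arm([
  [[-1,0,-0.3],0],
  [[-1,0,-0.3],0],
  [[-1,0,-0.3],0],
])

```text
time: 18.35
tool_pos: [-9.3, -960.9, 157.8]
ee_rot: [3.097, 0.182, 1.561]
wrist_force: [0.1, -0.8, -0.4]
gripper_width: 85.5
gripper_force: 0.0
```

>>> move_arm([
  [[-1,0,-0.3],0],
  [[-1,0,-0.3],0],
  [[-1,0,-0.3],0],
])

```text
time: 18.6
tool_pos: [-9.0, -978.9, 165.8]
ee_rot: [3.097, 0.228, 1.559]
wrist_force: [0.3, -0.4, 0.7]
gripper_width: 85.2
gripper_force: 0.0
```

>>> move_arm([
  [[-1,0,-0.4],0],
  [[-1,0,-0.4],0],
  [[-1,0,-0.4],0],
])

```text
time: 18.85
tool_pos: [-9.3, -990.8, 188.5]
ee_rot: [3.097, 0.277, 1.557]
wrist_force: [-0.2, 0.5, -0.5]
gripper_width: 85.3
gripper_force: 0.0
```

>>> move_arm([
  [[-1,0,-0.4],0],
  [[-1,0,-0.4],0],
  [[-1,0,-0.4],0],
])

```text
time: 19.1
tool_pos: [-9.9, -1000.6, 213.4]
ee_rot: [3.096, 0.325, 1.555]
wrist_force: [-1.1, 0.0, 0.2]
gripper_width: 85.4
gripper_force: 0.0
```

>>> move_arm([
  [[-1,0,-0.4],0],
  [[-1,0,-0.4],0],
  [[-1,0,-0.4],0],
])

```text
time: 19.35
tool_pos: [-10.6, -1008.4, 240.2]
ee_rot: [3.096, 0.371, 1.553]
wrist_force: [-0.9, 0.4, -0.5]
gripper_width: 85.3
gripper_force: 0.0
```

>>> move_arm([
  [[-1,0,-0.4],0],
  [[-1,0,-0.4],0],
  [[-1,0,-0.4],0],
])

```text
time: 19.6
tool_pos: [-11.4, -1014.3, 269.7]
ee_rot: [3.095, 0.418, 1.55]
wrist_force: [-0.7, 0.3, 0.8]
gripper_width: 85.4
gripper_force: 0.0
```

>>> move_arm([
  [[-1,0,-0.4],0],
  [[-1,0,-0.4],0],
  [[-1,0,-0.4],0],
])

```text
time: 19.85
tool_pos: [-12.5, -1018.0, 301.5]
ee_rot: [3.094, 0.465, 1.548]
wrist_force: [0.8, 0.3, 0.8]
gripper_width: 85.5
gripper_force: 0.0
```

>>> move_arm([
  [[-1,0,-0.4],0],
  [[-1,0,-0.4],0],
  [[-1,0,-0.4],0],
])

```text
time: 20.1
tool_pos: [-13.6, -1019.7, 335.1]
ee_rot: [3.093, 0.512, 1.545]
wrist_force: [-0.5, 1.1, -0.2]
gripper_width: 85.8
gripper_force: 0.0
```

```bash
cat >> h.py <<'E'
def shift(dw):  # world mm -> tool fractions
    o=get_obs(); return (R.from_euler('xyz',o['ee_rot']).as_matrix().T@np.array(dw)/500).round(4)
def go(p):
    o=get_obs(); return shift(np.array(p)-np.array(o['tool_pos']))
E
python3 -c "
from h import *
o=get_obs();print(o['time'],o['joints'].round(3),o['tool_pos'],o['ee_rot'])
M=R.from_euler('xyz',o['ee_rot']).as_matrix();print(M.round(3))
print(go([0,-480,300]),shift([350,350,0]))"
```

```text
20.1 [-1.598  0.924  1.346  1.481  0.049 -0.002] [  -13.55356494 -1019.72048242   335.09832543] [3.09333039 0.5119135  1.54520819]
[[ 0.022  0.999  0.036]
 [ 0.872 -0.002 -0.49 ]
 [-0.49   0.042 -0.871]]
[ 0.9757  0.022  -0.4672] [ 0.6257  0.698  -0.3182]
```

>>> move_arm([
  [[0.97,0.02,-0.47],0],
  [[0.97,0.02,-0.47],0],
  [[0.97,0.02,-0.47],0],
  [[0.97,0.02,-0.47],0],
  [[0.97,0.02,-0.47],0],
  [[0.97,0.02,-0.47],0],
  [[0.97,0.02,-0.47],0],
  [[0.97,0.02,-0.47],0],
  [[0.97,0.02,-0.47],0],
  [[0.97,0.02,-0.47],0],
])

```text
time: 20.93
tool_pos: [-5.8, -680.3, 316.7]
ee_rot: [3.093, 0.51, 1.545]
wrist_force: [-0.2, -0.1, 0.8]
gripper_width: 85.7
gripper_force: 0.0
```

>>> move_arm([
  [[0.63,0.7,-0.3],0],
  [[0.63,0.7,-0.3],0],
  [[0.63,0.7,-0.3],0],
  [[0.63,0.7,-0.3],0],
  [[0.63,0.7,-0.3],0],
  [[0.63,0.7,-0.3],0],
  [[0.63,0.7,-0.3],0],
  [[0.63,0.7,-0.3],0],
  [[0.63,0.7,-0.3],0],
  [[0.63,0.7,-0.3],0],
])

```text
time: 21.77
tool_pos: [290.9, -388.1, 310.9]
ee_rot: [3.091, 0.511, 1.544]
wrist_force: [1.5, -0.5, 0.8]
gripper_width: 85.3
gripper_force: 0.0
```

```bash
python3 -c "
from h import *
o=get_obs();print(o['time'],o['joints'].round(3),o['tool_pos'],o['ee_rot'])
print(go([618,140,300]))"
```

```text
21.7667 [-0.716 -0.266 -0.332  1.123 -0.352  0.8  ] [ 290.89123645 -388.11037847  310.88729185] [3.09113671 0.51085992 1.54381593]
[ 0.9471  0.6502 -0.4737]
```

>>> move_arm([
  [[0.947,0.65,-0.474],0],
  [[0.947,0.65,-0.474],0],
  [[0.947,0.65,-0.474],0],
  [[0.947,0.65,-0.474],0],
  [[0.947,0.65,-0.474],0],
  [[0.947,0.65,-0.474],0],
  [[0.947,0.65,-0.474],0],
  [[0.947,0.65,-0.474],0],
  [[0.947,0.65,-0.474],0],
  [[0.947,0.65,-0.474],0],
], claw=0.76)

```text
time: 22.6
tool_pos: [510.1, -33.5, 303.4]
ee_rot: [3.092, 0.509, 1.545]
wrist_force: [1.5, -0.5, 0.5]
gripper_width: 20.3
gripper_force: 0.0
```

```bash
python3 -c "
from h import *
o=get_obs();print(o['time'],o['joints'].round(3),o['tool_pos'],o['ee_rot'])
print(go([620,150,150]))
print(go([620,150,20]))"
```

```text
22.6 [ 0.218  0.125  0.033  1.558 -0.505  1.822] [510.05957612 -33.53451612 303.41850449] [3.09192681 0.50888899 1.5452361 ]
[0.4749 0.2059 0.0968]
[0.6015 0.1946 0.3236]
```

>>> move_arm([
  [[0.475,0.206,0.097],0],
  [[0.475,0.206,0.097],0],
  [[0.475,0.206,0.097],0],
  [[0.475,0.206,0.097],0],
  [[0.475,0.206,0.097],0],
  [[0.475,0.206,0.097],0],
  [[0.475,0.206,0.097],0],
  [[0.475,0.206,0.097],0],
  [[0.475,0.206,0.097],0],
], claw=0.9)

```text
time: 23.35
tool_pos: [619.2, 147.6, 149.1]
ee_rot: [3.095, 0.51, 1.547]
wrist_force: [-0.3, -0.0, 0.6]
gripper_width: 8.6
gripper_force: 0.0
```

```bash
python3 -c "
from h import *
o=get_obs();print(o['time'],o['joints'].round(3),o['tool_pos'],o['ee_rot'])
print(go([620,120,28]),shift([0,-46,0]),shift([0,-10,0]),shift([0,-50,50]))"
```

```text
23.35 [ 0.447  0.492  0.185  1.468 -0.473  2.079] [619.22549513 147.64976096 149.08098752] [3.09463871 0.51006998 1.54669108]
[ 0.07   -0.0083  0.2382] [-0.0803  0.0001  0.045 ] [-0.0174  0.      0.0098] [-0.1361  0.0042 -0.0383]
```

>>> move_arm([
  [[0.02,-0.003,0.07],0],
  [[0.04,-0.005,0.14],0],
  [[0.06,-0.008,0.2],0],
  [[0.07,-0.008,0.238],0],
  [[0.07,-0.008,0.238],0],
  [[0.07,-0.008,0.238],0],
  [[0.07,-0.008,0.238],0],
])

```text
time: 23.93
tool_pos: [621.6, 120.0, 31.4]
ee_rot: [3.089, 0.508, 1.542]
wrist_force: [-0.9, 1.1, 0.3]
gripper_width: 8.6
gripper_force: 0.0
```

>>> move_arm([
  [[-0.035,0,0.0195],0],
  [[-0.07,0,0.039],0],
  [[-0.105,0,0.0586],0],
  [[-0.14,0,0.078],0],
  [[-0.169,0,0.0947],0],
])

```text
time: 24.35
tool_pos: [621.9, 23.0, 31.4]
ee_rot: [3.088, 0.508, 1.543]
wrist_force: [0.3, 1.8, 0.4]
gripper_width: 8.5
gripper_force: 0.7
```

>>> move_arm([
  [[0,0,0],0],
  [[0,0,0],0],
])

```text
time: 24.52
tool_pos: [621.6, 23.2, 30.9]
ee_rot: [3.088, 0.508, 1.542]
wrist_force: [-0.9, -0.5, 0.0]
gripper_width: 8.9
gripper_force: 0.0
```

>>> move_arm([
  [[-0.005,0,0.003],0],
  [[-0.009,0,0.005],0],
  [[-0.009,0,0.005],0],
  [[-0.009,0,0.005],0],
])

```text
time: 24.85
tool_pos: [622.0, 22.0, 29.7]
ee_rot: [3.089, 0.504, 1.546]
wrist_force: [-0.4, 12.5, 5.6]
gripper_width: 8.4
gripper_force: 0.0
```

>>> move_arm([
  [[0.07,0,-0.039],0],
  [[0.14,0,-0.078],0],
  [[0.2,0,-0.112],0],
  [[0.23,0,-0.2],0],
  [[0.23,0,-0.24],0],
  [[0.23,0,-0.24],0],
])

```text
time: 25.35
tool_pos: [620.3, 182.3, 81.1]
ee_rot: [3.087, 0.506, 1.547]
wrist_force: [0.4, 0.0, 0.3]
gripper_width: 8.4
gripper_force: 0.0
```

Run:
```python
from h import *
wsnap('w4'); o=get_obs(); print(o['tool_pos'],o['ee_rot'])
d=json.load(open('pics/w4.json')); W=np.array(d['world_from_camera']); Wi=np.linalg.inv(W)
print(W.round(2).tolist())
def px(p):
    q=Wi@np.array([*p,1]); return (q[:2]/q[2]*[d['fx'],d['fy']]+[d['cx'],d['cy']]).round(0)
for p in[(571,41,92),(685,36,92),(571,41,0),(685,36,0),(621,5,0),(621,5,45),(621,-40,45)]: print(p,px(p))
```

```text
25.35 [620.3 182.3  81.1]
[619.97864279 180.57077937  79.23916278] [3.08841709 0.50718756 1.54691244]
[[1.0, -0.03, 0.04, 617.23], [0.0, -0.68, -0.73, 319.4], [0.05, 0.73, -0.68, 167.49], [0.0, 0.0, 0.0, 1.0]]
(571, 41, 92) [247. 391.]
(685, 36, 92) [406. 385.]
(571, 41, 0) [257. 277.]
(685, 36, 0) [384. 275.]
(621, 5, 0) [314. 295.]
(621, 5, 45) [315. 342.]
(621, -40, 45) [316. 360.]
```

>>> move_arm([
  [[0,0,-0.1],0],
  [[-0.06,0.003,-0.12],0],
  [[-0.14,0.006,-0.1],0],
  [[-0.236,0.006,-0.028],0],
  [[-0.236,0.006,-0.028],0],
  [[-0.236,0.006,-0.028],0],
  [[-0.236,0.006,-0.028],0],
])

```text
time: 25.98
tool_pos: [617.9, 79.4, 146.3]
ee_rot: [3.094, 0.509, 1.543]
wrist_force: [0.6, -0.9, -0.6]
gripper_width: 8.6
gripper_force: 0.0
```

```bash
cat >> h.py <<'E'
def pxf(f):
    d=json.load(open(f'pics/{f}.json')); Wi=np.linalg.inv(np.array(d['world_from_camera']))
    def px(p):
        q=Wi@np.array([*p,1]); return (q[:2]/q[2]*[d['fx'],d['fy']]+[d['cx'],d['cy']]).round(0)
    return px
E
python3 - <<'E'
from h import *
wsnap('w5'); px=pxf('w5')
for p in[(571,41,92),(685,36,92),(571,41,0),(685,36,0),(621,38,36),(621,5,0),(621,5,45)]: print(p,px(p))
a=cv2.imread('pics/w5.png')[90:310,200:480]; cv2.imwrite('pics/w5b.png',cv2.convertScaleAbs(cv2.resize(a,None,fx=2.7,fy=2.7,interpolation=cv2.INTER_CUBIC),alpha=1.6))
E
```

```text
25.9833 [617.9  79.4 146.3]
(571, 41, 92) [238. 228.]
(685, 36, 92) [418. 227.]
(571, 41, 0) [251. 137.]
(685, 36, 0) [392. 138.]
(621, 38, 36) [315. 169.]
(621, 5, 0) [314. 169.]
(621, 5, 45) [316. 207.]
```

View pics/w5b.png

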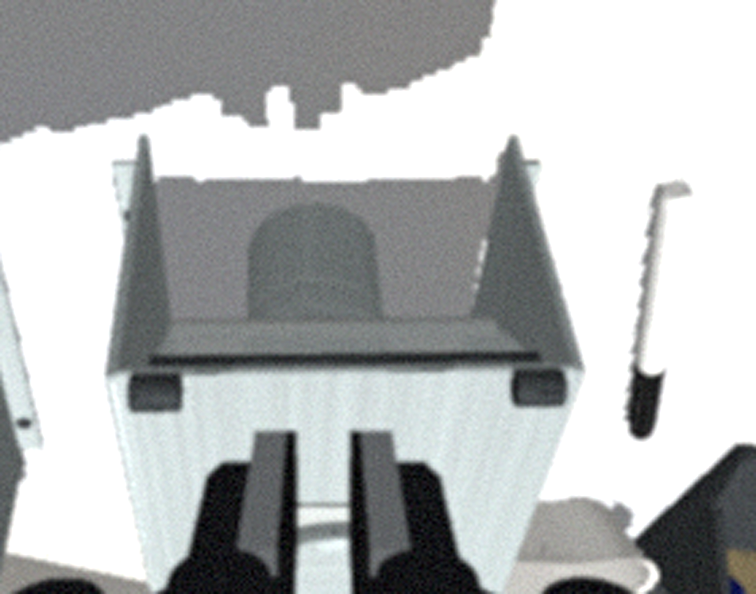

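The can stands in the round hatch, its rear base at crop (312,205). The flap is still raised, its lower edge at crop row 320, resting on the can.

Run:
```python
from h import *
f=lambda U,V:(200+U/2.7,90+V/2.7)
print('rear base',at('w5',*f(312,205),0))
print('wall feet',at('w5',*f(146,137),0),at('w5',*f(514,137),0), 'shadow/mouth line',at('w5',*f(200,180),0))
print('roof corners',at('w5',*f(108,372),92),at('w5',*f(580,368),92))
print('can top rear edge', at('w5',*f(312,282),45))
print('flap lower edge l/r', [at('w5',*f(*p),z) for p in((180,320),(490,320)) for z in(45,60)])
```

```text
rear base [622.1   8.3  -0. ]
wall feet [572.9  37.5   0. ] [683.9  33.5  -0. ] shadow/mouth line [587.3  20.2   0. ]
roof corners [572.2  41.3  92. ] [682.9  36.5  92. ]
can top rear edge [620.7  19.7  45. ]
flap lower edge l/r [array([582. ,   5.5,  45. ]), array([584.8,  22.4,  60. ]), array([673.4,   0.8,  45. ]), array([668.8,  18.1,  60. ])]
```

```bash
python3 -c "
from h import *
o=get_obs();print(o['joints'].round(3));a=go([441,276,110]);b=go([441,276,14]);print(a,b)"
```

```text
[ 0.354  0.425  0.081  1.382 -0.489  1.977]
[ 0.3686 -0.3582 -0.1399] [ 0.4621 -0.3662  0.0276]
```

>>> move_arm([
  [[0.369,-0.358,-0.14],0],
  [[0.369,-0.358,-0.14],0],
  [[0.369,-0.358,-0.14],0],
  [[0.369,-0.358,-0.14],0],
  [[0.369,-0.358,-0.14],0],
  [[0.369,-0.358,-0.14],0],
  [[0.369,-0.358,-0.14],0],
  [[0.4,-0.361,-0.085],0],
  [[0.425,-0.363,-0.04],0],
  [[0.445,-0.365,-0.002],0],
], claw=0)

```text
time: 26.87
tool_pos: [440.0, 277.9, 29.3]
ee_rot: [3.094, 0.509, 1.549]
wrist_force: [-0.5, -0.1, 0.8]
gripper_width: 85.3
gripper_force: 0.0
```

```bash
python3 -c "
from h import *
o=get_obs();print(o['time'],o['joints'].round(3),o['tool_pos'],o['ee_rot']);print(go([441,276,14]))"
```

```text
26.8667 [ 0.777  0.462 -0.148  1.309 -0.383  2.425] [440.04771928 277.94178746  29.33802283] [3.09397513 0.50944624 1.54907789]
[0.0116 0.0006 0.0287]
```

>>> move_arm([
  [[0.008,0,0.015],0],
  [[0.012,0,0.026],0],
  [[0.012,0,0.026],0],
])

```text
time: 27.12
tool_pos: [441.3, 275.1, 16.3]
ee_rot: [3.095, 0.51, 1.547]
wrist_force: [-0.8, -0.2, 0.5]
gripper_width: 85.5
gripper_force: 0.0
```

>>> move_arm([
  [[0,0,0],0],
  [[0,0,0],0],
  [[0,0,0],0],
  [[0,0,0],0],
  [[0,0,0],0],
  [[0,0,0],0],
], claw=1, newtons=20)

```text
time: 27.62
tool_pos: [441.9, 275.4, 18.3]
ee_rot: [3.092, 0.508, 1.545]
wrist_force: [-2.2, 1.7, 5.4]
gripper_width: 43.7
gripper_force: 19.8
```

```bash
python3 -c "
from h import *
o=get_obs();print(o['time'],o['tool_pos'],o['ee_rot']);p=np.array(o['tool_pos'])
for t in([441,200],[540,150],[620,135]): print(go([*t,p[2]]))"
```

```text
27.6167 [441.90727185 275.38761383  18.31121921] [3.09242296 0.50762931 1.54488331]
[-0.1318 -0.0015  0.0733]
[-0.2146  0.1965  0.1292]
[-0.2372  0.3564  0.1497]
```

>>> move_arm([
  [[-0.05,0,0.028],0],
  [[-0.1,-0.001,0.055],0],
  [[-0.132,-0.001,0.073],0],
  [[-0.153,0.048,0.087],0],
  [[-0.173,0.098,0.101],0],
  [[-0.194,0.147,0.115],0],
  [[-0.215,0.197,0.129],0],
  [[-0.222,0.25,0.136],0],
  [[-0.23,0.303,0.143],0],
  [[-0.237,0.36,0.15],0],
])

```text
time: 28.45
tool_pos: [621.9, 133.7, 17.9]
ee_rot: [3.095, 0.509, 1.546]
wrist_force: [-5.2, 1.2, 5.9]
gripper_width: 43.7
gripper_force: 22.9
```

>>> move_arm([
  [[0,0,0],0],
  [[0,0,0],0],
  [[0,0,0],0],
  [[0,0,0],0],
], claw=0.35)

```text
time: 28.78
tool_pos: [621.2, 134.8, 17.3]
ee_rot: [3.093, 0.509, 1.545]
wrist_force: [1.4, -0.9, 1.2]
gripper_width: 55.6
gripper_force: 0.9
```

```bash
python3 -c "
from h import *
o=get_obs();print(o['time'],o['tool_pos'],o['ee_rot'],o['joints'].round(3));p=np.array(o['tool_pos'])
wsnap('w6');px=pxf('w6');print(px([p[0],p[1]+9,45]),px([p[0],p[1]+31,45]))
for t in([p[0],p[1],80],[622,215,80],[622,215,30]): print(go(t))
print(shift([0,-100,0]))"
```

```text
28.7833 [621.15457486 134.78751747  17.33971984] [3.09270534 0.50913167 1.54548546] [ 0.429  0.547 -0.023  1.192 -0.477  2.059]
28.7833 [621.2 134.8  17.3]
[318. 318.] [318. 289.]
[-0.0613  0.0056 -0.1091]
[ 0.0788  0.0071 -0.1873]
[ 0.1275  0.0028 -0.1001]
[-0.1746  0.0002  0.0976]
```

>>> move_arm([
  [[0,0.002,-0.06],0],
  [[0,0.004,-0.12],0],
  [[0.03,0.006,-0.17],0],
  [[0.079,0.007,-0.187],0],
  [[0.079,0.007,-0.187],0],
  [[0.1,0.005,-0.15],0],
  [[0.1275,0.003,-0.1],0],
  [[0.1275,0.003,-0.1],0],
  [[0.1275,0.003,-0.1],0],
  [[0.1275,0.003,-0.1],0],
])

```text
time: 29.67
tool_pos: [622.3, 214.4, 30.5]
ee_rot: [3.094, 0.51, 1.546]
wrist_force: [0.1, 0.1, -0.1]
gripper_width: 55.8
gripper_force: 0.0
```

>>> move_arm([
  [[0,0,0],0],
  [[0,0,0],0],
  [[0,0,0],0],
  [[0,0,0],0],
], claw=0.9)

```text
time: 30.0
tool_pos: [623.1, 214.7, 30.4]
ee_rot: [3.092, 0.508, 1.544]
wrist_force: [-0.4, 0.3, -0.5]
gripper_width: 8.9
gripper_force: 0.0
```

```bash
python3 -c "
from h import *
o=get_obs();print(o['time'],o['tool_pos'],o['ee_rot'],o['gripper_width']);p=np.array(o['tool_pos'])
print(go([622,30,30]))
wsnap('w7');px=pxf('w7');a=px([621,166,0]);print(a)
g=cv2.cvtColor(cv2.imread('pics/w7.png'),cv2.COLOR_BGR2GRAY)
c=int(a[0]);r=int(a[1])
for k in(-8,8):print(g[r-20:r+30:2,c+k].tolist())
for k in(0,10,20): print(g[r+k,c-60:c+60:4].tolist())
"
```

```text
30.0 [623.07642559 214.70199743  30.43451507] [3.0920095  0.50831594 1.54447436] 8.94919759669401
[-0.3222 -0.0014  0.1807]
30.0 [623.1 214.7  30.4]
[311. 267.]
[173, 126, 64, 64, 58, 59, 54, 56, 53, 50, 46, 48, 40, 34, 29, 25, 23, 22, 23, 16, 14, 14, 8, 16, 18]
[176, 173, 177, 175, 175, 172, 173, 171, 172, 175, 162, 100, 79, 91, 84, 85, 82, 84, 82, 88, 82, 81, 84, 84, 81]
[171, 177, 175, 172, 171, 177, 109, 16, 13, 10, 53, 60, 66, 46, 20, 175, 177, 162, 162, 170, 25, 35, 59, 61, 61, 13, 12, 11, 81, 172]
[170, 173, 173, 168, 170, 172, 4, 8, 9, 15, 63, 57, 55, 25, 6, 90, 84, 85, 82, 83, 14, 23, 67, 64, 60, 20, 18, 13, 15, 161]
[176, 174, 176, 176, 171, 62, 15, 16, 14, 43, 55, 62, 60, 14, 0, 86, 87, 82, 80, 86, 6, 10, 66, 64, 61, 51, 16, 13, 20, 31]
```

>>> move_arm([
  [[-0.0175,0,0.0098],0],
  [[-0.047,0,0.0264],0],
  [[-0.087,-0.001,0.0488],0],
  [[-0.14,-0.001,0.078],0],
  [[-0.2,-0.001,0.112],0],
  [[-0.261,-0.001,0.146],0],
  [[-0.322,-0.001,0.18],0],
])

```text
time: 30.63
tool_pos: [621.5, 28.7, 29.5]
ee_rot: [3.093, 0.508, 1.546]
wrist_force: [1.0, 2.1, -0.4]
gripper_width: 8.6
gripper_force: 1.0
```

>>> move_arm([
  [[0,0,0],0],
  [[0,0,0],0],
])

```text
time: 30.8
tool_pos: [621.2, 27.6, 29.9]
ee_rot: [3.093, 0.509, 1.542]
wrist_force: [0.6, 0.6, -0.0]
gripper_width: 8.6
gripper_force: 0.1
```

>>> move_arm([
  [[0.06,0,-0.033],0],
  [[0.13,0,-0.08],0],
  [[0.18,0,-0.18],0],
  [[0.15,0,-0.24],0],
  [[0.05,0,-0.25],0],
  [[-0.01,0,-0.25],0],
  [[-0.01,0,-0.25],0],
  [[-0.01,0,-0.25],0],
])

```text
time: 31.47
tool_pos: [617.8, 86.8, 142.7]
ee_rot: [3.09, 0.507, 1.543]
wrist_force: [-0.1, 0.5, -0.9]
gripper_width: 8.5
gripper_force: 0.0
```

Run:
```python
from h import *
o=get_obs();print(o['tool_pos'])
wsnap('w8'); px=pxf('w8')
for p in[(571,41,92),(685,36,92),(623,38,36),(622,-5,0)]: print(p,px(p))
g=cv2.cvtColor(cv2.imread('pics/w8.png'),cv2.COLOR_BGR2GRAY)
for x in (590,610,622,640,665):
    c=int(px((x,10,40))[0]); print(x,c,cv2.GaussianBlur(g,(3,3),0)[110:270:4,c].tolist())
```

```text
[617.80510924  86.78440893 142.72620449]
31.4667 [617.8  86.8 142.7]
(571, 41, 92) [239. 240.]
(685, 36, 92) [417. 238.]
(623, 38, 36) [318. 179.]
(622, -5, 0) [315. 186.]
590 277 [82, 83, 80, 81, 82, 164, 168, 167, 167, 167, 167, 169, 93, 81, 81, 81, 82, 83, 83, 116, 117, 103, 102, 100, 102, 101, 101, 102, 102, 102, 102, 30, 68, 137, 137, 138, 138, 138, 136, 60]
610 302 [80, 81, 82, 87, 167, 169, 169, 168, 167, 167, 167, 167, 120, 81, 81, 82, 81, 81, 81, 113, 108, 96, 98, 98, 95, 96, 97, 98, 100, 99, 97, 30, 87, 135, 134, 79, 58, 59, 57, 59]
622 317 [81, 82, 81, 82, 80, 81, 91, 99, 167, 166, 167, 168, 112, 81, 81, 82, 82, 82, 79, 120, 116, 98, 98, 98, 98, 100, 99, 100, 97, 98, 97, 32, 92, 137, 137, 138, 138, 138, 139, 139]
640 339 [81, 81, 82, 83, 105, 168, 169, 168, 168, 168, 168, 167, 91, 81, 80, 81, 81, 81, 84, 124, 116, 100, 100, 98, 99, 97, 96, 96, 95, 99, 92, 30, 98, 136, 137, 78, 59, 59, 59, 61]
665 370 [81, 113, 168, 167, 167, 167, 168, 168, 167, 167, 167, 168, 117, 81, 81, 83, 82, 81, 84, 123, 107, 101, 102, 101, 101, 101, 102, 103, 100, 100, 87, 37, 111, 138, 136, 136, 136, 135, 137, 136]
```

Run:
```python
from h import *
px=pxf('w8')
for y0 in(38,35):
  for t in(0,.1,.2,.4,.6): print(y0,t,px((622,y0-50*np.sin(t),86-50*np.cos(t))))
g=cv2.GaussianBlur(cv2.cvtColor(cv2.imread('pics/w8.png'),cv2.COLOR_BGR2GRAY),(3,3),0)
for c in(262,277,317,370,388): print(c,g[176:196,c].tolist())
for r in(190,200,210,222): print(r,g[r,250:400:4].tolist())
```

```text
38 0 [316. 179.]
38 0.1 [316. 184.]
38 0.2 [317. 190.]
38 0.4 [317. 201.]
38 0.6 [317. 213.]
35 0 [316. 182.]
35 0.1 [316. 187.]
35 0.2 [317. 192.]
35 0.4 [317. 203.]
35 0.6 [317. 215.]
262 [82, 82, 81, 79, 80, 82, 81, 83, 87, 95, 111, 128, 132, 124, 114, 108, 104, 102, 101, 101]
277 [82, 82, 83, 84, 82, 82, 83, 85, 89, 99, 116, 132, 135, 128, 117, 107, 102, 101, 103, 103]
317 [82, 82, 82, 77, 73, 73, 79, 86, 91, 102, 120, 133, 133, 126, 116, 106, 101, 99, 98, 97]
370 [82, 82, 81, 81, 81, 81, 84, 85, 86, 100, 123, 135, 129, 117, 107, 102, 101, 101, 101, 101]
388 [58, 56, 56, 57, 57, 57, 57, 57, 58, 59, 61, 61, 62, 62, 64, 65, 67, 70, 72, 75]
190 [65, 56, 61, 114, 120, 118, 116, 117, 118, 117, 116, 117, 112, 108, 109, 115, 115, 116, 116, 116, 115, 115, 114, 115, 113, 113, 111, 109, 109, 107, 107, 107, 106, 109, 89, 57, 57, 66]
200 [58, 55, 62, 100, 102, 102, 101, 100, 100, 101, 102, 97, 97, 97, 97, 99, 98, 96, 97, 97, 97, 95, 96, 103, 101, 101, 103, 101, 101, 100, 101, 104, 95, 95, 96, 66, 56, 56]
210 [56, 56, 71, 96, 101, 101, 103, 101, 102, 103, 101, 96, 97, 96, 100, 99, 98, 98, 99, 99, 97, 97, 95, 103, 102, 102, 101, 102, 102, 103, 101, 99, 97, 94, 94, 93, 58, 56]
222 [58, 58, 83, 96, 102, 103, 102, 102, 104, 103, 102, 97, 98, 100, 98, 99, 98, 98, 98, 98, 99, 98, 97, 99, 104, 103, 101, 102, 102, 101, 100, 96, 96, 96, 95, 95, 83, 58]
```

```bash
python3 -c "
from h import *
print(at('w8',317,180,0))
o=get_obs();print(go([541,266,110]),go([541,266,17]))"
```

```text
[623.7   2.5   0. ]
[ 0.3391 -0.1559 -0.1252] [ 0.4295 -0.1639  0.0371]
```

>>> move_arm([
  [[0.339,-0.156,-0.125],0],
  [[0.339,-0.156,-0.125],0],
  [[0.339,-0.156,-0.125],0],
  [[0.339,-0.156,-0.125],0],
  [[0.339,-0.156,-0.125],0],
  [[0.339,-0.156,-0.125],0],
  [[0.37,-0.158,-0.07],0],
  [[0.4,-0.161,-0.015],0],
  [[0.42,-0.163,0.02],0],
  [[0.429,-0.164,0.036],0],
], claw=0)

```text
time: 32.35
tool_pos: [538.6, 264.7, 12.8]
ee_rot: [3.099, 0.513, 1.549]
wrist_force: [-0.2, -0.5, -0.1]
gripper_width: 85.6
gripper_force: 0.0
```

>>> move_arm([
  [[0,0,0],0],
  [[0,0,0],0],
  [[0,0,0],0],
  [[0,0,0],0],
  [[0,0,0],0],
  [[0,0,0],0],
  [[0,0,0],0],
], claw=1, newtons=25)

```text
time: 32.93
tool_pos: [541.4, 265.9, 18.9]
ee_rot: [3.091, 0.508, 1.544]
wrist_force: [-1.4, 1.9, 6.1]
gripper_width: 50.4
gripper_force: 26.6
```

```bash
python3 -c "
from h import *
o=get_obs();print(o['time'],o['tool_pos'],o['ee_rot'],o['moment']);p=np.array(o['tool_pos'])
for t in([541,200],[456,120]): print(go([*t,p[2]]))"
```

```text
32.9333 [541.40341488 265.8779859   18.88836169] [3.09091243 0.50773072 1.54439586] [ 0.04788214  0.37167541 -0.13058815]
[-0.1151 -0.0006  0.0641]
[-0.2588 -0.1701  0.1355]
```

>>> move_arm([
  [[-0.04,0,0.022],0],
  [[-0.085,0,0.047],0],
  [[-0.115,-0.001,0.064],0],
  [[-0.14,-0.03,0.077],0],
  [[-0.165,-0.06,0.089],0],
  [[-0.19,-0.09,0.102],0],
  [[-0.215,-0.12,0.115],0],
  [[-0.24,-0.15,0.127],0],
  [[-0.259,-0.17,0.136],0],
  [[-0.259,-0.17,0.136],0],
])

```text
time: 33.77
tool_pos: [454.2, 117.8, 18.7]
ee_rot: [3.092, 0.51, 1.544]
wrist_force: [-2.1, -2.1, 3.9]
gripper_width: 42.2
gripper_force: 26.3
```

>>> move_arm([
  [[0,0,0],0],
  [[0,0,0],0],
  [[0,0,0],0],
  [[0,0,0],0],
], claw=0.2)

```text
time: 34.1
tool_pos: [455.9, 119.9, 17.2]
ee_rot: [3.093, 0.509, 1.546]
wrist_force: [0.5, 0.6, -0.6]
gripper_width: 68.3
gripper_force: 0.0
```

```bash
python3 -c "
from h import *
o=get_obs();print(o['time'],o['tool_pos'],o['ee_rot'],o['gripper_width']);p=np.array(o['tool_pos'])
for t in([p[0],p[1]+35,80],[p[0],200,80],[456,200,30]): print(go(t))
"
```

```text
34.1 [455.94070611 119.91995683  17.15404909] [3.09341017 0.50888342 1.54550774] 68.31395796499248
[-1.000e-04  5.200e-03 -1.438e-01]
[ 0.0786  0.005  -0.1877]
[ 0.1273  0.0009 -0.1005]
```

>>> move_arm([
  [[0,0.002,-0.06],0],
  [[0,0.004,-0.12],0],
  [[0.03,0.005,-0.17],0],
  [[0.079,0.005,-0.187],0],
  [[0.079,0.005,-0.187],0],
  [[0.1,0.003,-0.15],0],
  [[0.127,0.001,-0.1],0],
  [[0.127,0.001,-0.1],0],
  [[0.127,0.001,-0.1],0],
])

```text
time: 34.85
tool_pos: [454.4, 198.1, 29.0]
ee_rot: [3.097, 0.512, 1.547]
wrist_force: [-0.2, -1.0, -0.0]
gripper_width: 68.2
gripper_force: 0.0
```

>>> move_arm([
  [[0,0,0],0],
  [[0,0,0],0],
  [[-0.02,0,0.011],0],
  [[-0.045,0,0.025],0],
  [[-0.063,0,0.035],0],
  [[-0.063,0,0.035],0],
  [[-0.063,0,0.035],0],
], claw=0.76)

```text
time: 35.43
tool_pos: [455.3, 162.0, 30.7]
ee_rot: [3.093, 0.509, 1.543]
wrist_force: [0.4, -0.1, 0.2]
gripper_width: 20.6
gripper_force: 0.0
```

```bash
python3 -c "
from h import *
o=get_obs();print(o['time'],o['tool_pos'],o['ee_rot'],o['gripper_width'],o['wrist_force']);p=np.array(o['tool_pos'])
print(go([456,12,30]))
for k in(12,37,71,111.5,152): print(shift([0,-k,0]))
wsnap('w9');px=pxf('w9');print(px([456,150,0]),px([456,150,45]))
g=cv2.cvtColor(cv2.imread('pics/w9.png'),cv2.COLOR_BGR2GRAY)
for c in(300,310,320,330): print(c,g[200:330:4,c].tolist())
"
```

```text
35.4333 [455.27702421 161.99113143  30.72029102] [3.09280361 0.50864517 1.54318703] 20.576487259006182 [ 0.35093977 -0.10516738  0.21934655]
[-0.2612  0.0025  0.1476]
[-0.021   0.0001  0.0117]
[-0.0646  0.0003  0.0361]
[-0.124   0.0005  0.0692]
[-0.1947  0.0009  0.1087]
[-0.2654  0.0012  0.1482]
35.4333 [455.3 162.   30.7]
[315. 229.] [319. 309.]
300 [83, 84, 87, 87, 115, 176, 174, 181, 167, 84, 83, 80, 88, 90, 84, 88, 87, 88, 83, 89, 86, 106, 72, 24, 73, 86, 133, 148, 95, 155, 151, 147, 152]
310 [89, 85, 85, 84, 110, 179, 173, 179, 147, 85, 90, 86, 91, 85, 88, 80, 86, 85, 88, 83, 90, 112, 72, 30, 79, 90, 141, 149, 109, 155, 151, 148, 152]
320 [89, 84, 88, 90, 169, 175, 173, 175, 137, 86, 83, 84, 81, 87, 88, 83, 82, 90, 90, 87, 86, 105, 68, 34, 77, 93, 149, 151, 128, 150, 148, 147, 149]
330 [89, 86, 84, 85, 89, 107, 110, 129, 115, 83, 87, 85, 84, 81, 87, 85, 84, 89, 83, 85, 85, 111, 54, 37, 77, 96, 152, 139, 143, 146, 150, 154, 151]
```

>>> move_arm([
  [[-0.021,0,0.0117],0],
  [[-0.0646,0,0.0361],0],
  [[-0.122,0,0.068],0],
  [[-0.191,0.001,0.1066],0],
  [[-0.262,0.001,0.1463],0],
])

```text
time: 35.9
tool_pos: [455.9, 12.2, 30.3]
ee_rot: [3.093, 0.509, 1.547]
wrist_force: [0.7, 1.0, 1.0]
gripper_width: 20.4
gripper_force: 0.6
```

>>> move_arm([
  [[0,0,0],0],
  [[0,0,0],0],
])

```text
time: 36.07
tool_pos: [454.8, 11.0, 30.5]
ee_rot: [3.093, 0.509, 1.541]
wrist_force: [0.0, 0.4, -0.6]
gripper_width: 20.6
gripper_force: 0.0
```

>>> move_arm([
  [[0.06,0,-0.033],0],
  [[0.13,0,-0.08],0],
  [[0.18,0,-0.18],0],
  [[0.15,0,-0.24],0],
  [[0.05,0,-0.25],0],
  [[-0.01,0,-0.25],0],
  [[-0.01,0,-0.25],0],
  [[-0.01,0,-0.25],0],
])

```text
time: 36.73
tool_pos: [451.6, 70.3, 143.0]
ee_rot: [3.09, 0.507, 1.544]
wrist_force: [-1.0, -0.0, -0.0]
gripper_width: 20.5
gripper_force: 0.0
```

Run:
```python
from h import *
o=get_obs();print(o['tool_pos'])
wsnap('w10'); px=pxf('w10')
for t in(0,.1,.2,.4,.6): print(t,px((455,14-50*np.sin(t),86-50*np.cos(t))))
print(px((455,-24,0)))
g=cv2.GaussianBlur(cv2.cvtColor(cv2.imread('pics/w10.png'),cv2.COLOR_BGR2GRAY),(3,3),0)
for x in (415,435,455,475,495):
    c=int(px((x,0,40))[0]); print(x,c,g[130:250:3,c].tolist())
a=cv2.imread('pics/w10.png')[90:310,180:500]; cv2.imwrite('pics/w10b.png',cv2.convertScaleAbs(cv2.resize(a,None,fx=2.5,fy=2.5,interpolation=cv2.INTER_CUBIC),alpha=1.6))
```

```text
[451.56239461  70.33816382 142.96582467]
36.7333 [451.6  70.3 143. ]
0 [315. 186.]
0.1 [316. 191.]
0.2 [316. 196.]
0.4 [316. 207.]
0.6 [316. 219.]
[314. 188.]
415 265 [80, 143, 169, 166, 167, 169, 169, 167, 167, 167, 167, 168, 169, 136, 81, 82, 82, 81, 83, 82, 82, 82, 82, 81, 83, 82, 83, 83, 81, 83, 77, 80, 83, 84, 82, 72, 21, 66, 120, 137]
435 290 [122, 122, 106, 100, 164, 168, 169, 169, 168, 168, 169, 168, 167, 148, 82, 82, 82, 82, 83, 81, 78, 78, 77, 78, 77, 75, 76, 75, 77, 76, 70, 78, 83, 81, 81, 74, 31, 64, 124, 135]
455 316 [101, 109, 109, 128, 168, 168, 167, 168, 168, 170, 168, 169, 169, 162, 89, 83, 83, 81, 79, 67, 70, 67, 68, 67, 67, 68, 69, 73, 48, 68, 78, 75, 82, 81, 79, 74, 30, 61, 124, 143]
475 341 [168, 169, 169, 167, 169, 169, 167, 169, 169, 169, 168, 169, 167, 163, 94, 82, 82, 83, 81, 81, 82, 82, 83, 82, 83, 81, 81, 81, 81, 75, 76, 73, 83, 82, 82, 81, 32, 46, 93, 140]
495 367 [169, 169, 169, 169, 169, 170, 168, 169, 169, 170, 170, 169, 169, 168, 94, 82, 83, 83, 83, 80, 78, 73, 67, 63, 61, 60, 61, 58, 61, 60, 59, 69, 82, 79, 77, 75, 37, 47, 109, 137]
```

View pics/w10b.png

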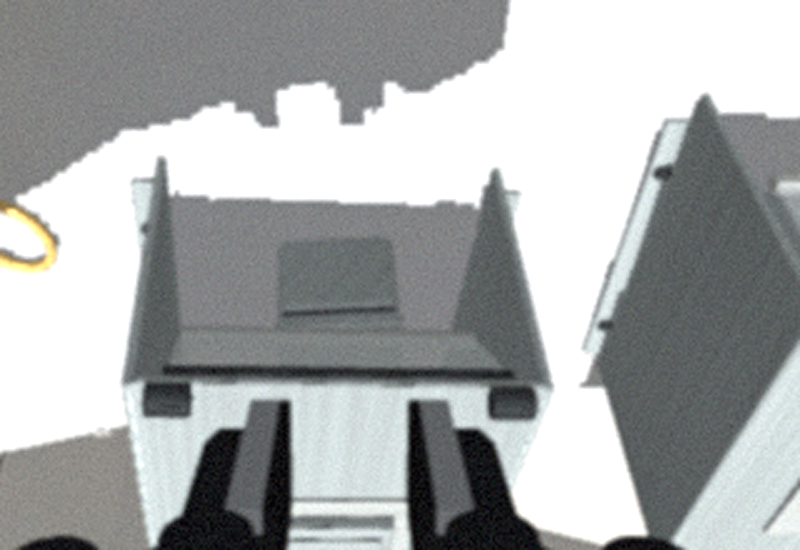

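The square can stands in the hatch, its rear base at crop (335,238) and top rear edge at (335,312). The flap's edge is at row 330, still raised.

Run:
```python
from h import *
f=lambda U,V:(180+U/2.5,90+V/2.5)
print('base',[at('w10',*f(*p),0) for p in((281,243),(335,240),(392,237))])
print('top',[at('w10',*f(*p),45) for p in((283,316),(340,312),(396,308))])
print('feet',at('w10',*f(162,158),0),at('w10',*f(495,170),0),'roof',at('w10',*f(125,382),92),at('w10',*f(550,385),92))
print('flap edge z45',at('w10',*f(190,330),45),at('w10',*f(460,330),45),at('w10',*f(330,330),45))
```

```text
base [array([435.1, -22.2,  -0. ]), array([454.7, -21.5,   0. ]), array([475.4, -21. ,   0. ])]
top [array([436.7,  -9.9,  45. ]), array([454.9,  -8.9,  45. ]), array([472.7,  -7.9,  45. ])]
feet [398.6  19.    0. ] [509.3   9.4   0. ] roof [398.5  21.8  92. ] [509.   13.4  92. ]
flap edge z45 [406.6 -15.2  45. ] [494.2 -20.2  45. ] [451.5 -17.8  45. ]
```

Run:
```python
from h import *
a=cv2.imread('pics/w10.png').astype(int); wsnap('w11'); b=cv2.imread('pics/w11.png').astype(int)
d=np.abs(a-b).max(2)[170:240,245:385]; print(d.mean(),(d>20).sum()); 
g=cv2.GaussianBlur(b.astype(np.uint8),(3,3),0)[:,:,1]
for c in(270,280,316,350): print(c,g[205:240,c].tolist())
```

```text
36.7833 [451.2  70.6 141.8]
6.564591836734694 529
270 [84, 84, 82, 82, 82, 81, 82, 82, 83, 83, 84, 82, 81, 81, 81, 79, 77, 74, 76, 81, 83, 83, 82, 83, 84, 83, 82, 83, 84, 84, 82, 75, 58, 39, 28]
280 [82, 82, 82, 81, 82, 82, 81, 81, 83, 83, 83, 83, 84, 83, 82, 81, 78, 75, 76, 80, 83, 84, 84, 82, 81, 84, 84, 84, 84, 83, 82, 78, 64, 44, 32]
316 [68, 68, 69, 70, 71, 72, 72, 72, 68, 57, 49, 53, 63, 68, 73, 78, 77, 74, 73, 76, 79, 81, 82, 82, 82, 81, 81, 80, 80, 81, 82, 79, 68, 49, 32]
350 [83, 84, 83, 82, 82, 82, 82, 83, 83, 82, 82, 83, 83, 82, 82, 82, 81, 79, 75, 74, 77, 82, 84, 84, 84, 83, 83, 84, 82, 81, 83, 84, 77, 63, 45]
```

```bash
python3 -c "
from h import *
o=get_obs();print(go([430,60,250]),go([290,-300,320]));print(shift([-300,-320,0]),shift([0,-400,0]))"
```

```text
[-0.1254 -0.0328 -0.1809] [-0.8282 -0.3059  0.0379]
[-0.5716 -0.5987  0.2905] [-0.6985  0.0009  0.39  ]
```

>>> move_arm([
  [[-0.125,-0.033,-0.18],0],
  [[-0.125,-0.033,-0.18],0],
  [[-0.125,-0.033,-0.18],0],
  [[-0.828,-0.306,0.038],0],
  [[-0.828,-0.306,0.038],0],
  [[-0.828,-0.306,0.038],0],
  [[-0.828,-0.306,0.038],0],
  [[-0.828,-0.306,0.038],0],
  [[-0.828,-0.306,0.038],0],
  [[-0.828,-0.306,0.038],0],
])

```text
time: 37.67
tool_pos: [325.3, -208.8, 301.7]
ee_rot: [3.095, 0.509, 1.549]
wrist_force: [1.1, -0.7, -1.3]
gripper_width: 20.4
gripper_force: 0.0
```

```bash
python3 -c "
from h import *
o=get_obs();print(o['tool_pos']);print(go([-10,-650,300]))"
```

```text
[ 325.30143656 -208.79576824  301.72908466]
[-0.7814 -0.6711  0.4092]
```

>>> move_arm([
  [[-0.78,-0.67,0.41],0],
  [[-0.78,-0.67,0.41],0],
  [[-0.78,-0.67,0.41],0],
  [[-0.78,-0.67,0.41],0],
  [[-0.78,-0.67,0.41],0],
  [[-0.78,-0.67,0.41],0],
  [[-0.78,-0.67,0.41],0],
  [[-0.78,-0.67,0.41],0],
  [[-0.78,-0.67,0.41],0],
  [[-0.78,-0.67,0.41],0],
], claw=0.9)

```text
time: 38.5
tool_pos: [73.0, -538.9, 298.9]
ee_rot: [3.093, 0.507, 1.546]
wrist_force: [1.7, -0.8, 0.3]
gripper_width: 8.5
gripper_force: 0.0
```

```bash
python3 -c "
from h import *
o=get_obs();print(o['tool_pos']);print(go([-60,-1030,290]))"
```

```text
[  72.95785163 -538.89844103  298.90881902]
[-0.8554 -0.265   0.4836]
```

>>> move_arm([
  [[-0.855,-0.265,0.484],0],
  [[-0.855,-0.265,0.484],0],
  [[-0.855,-0.265,0.484],0],
  [[-0.855,-0.265,0.484],0],
  [[-0.855,-0.265,0.484],0],
  [[-0.855,-0.265,0.484],0],
  [[-0.855,-0.265,0.484],0],
  [[-0.855,-0.265,0.484],0],
  [[-0.855,-0.265,0.484],0],
  [[-0.855,-0.265,0.484],0],
])

```text
time: 39.33
tool_pos: [-33.6, -941.6, 289.9]
ee_rot: [3.093, 0.506, 1.547]
wrist_force: [0.7, -0.3, 0.7]
gripper_width: 8.7
gripper_force: 0.0
```

>>> move_arm([
  [[-1,0,0.2],0],
  [[-1,0,0.2],0],
  [[-1,0,0.2],0],
  [[-1,0,0.2],0],
])

```text
time: 39.67
tool_pos: [-34.4, -1033.2, 319.5]
ee_rot: [3.093, 0.523, 1.546]
wrist_force: [0.3, -1.8, 1.0]
gripper_width: 8.5
gripper_force: 0.0
```

>>> move_arm([
  [[-1,0,-0.2],0],
  [[-1,0,-0.2],0],
  [[-1,0,-0.2],0],
])

```text
time: 39.92
tool_pos: [-33.2, -1045.3, 338.6]
ee_rot: [3.092, 0.566, 1.543]
wrist_force: [0.4, 0.4, 0.1]
gripper_width: 8.6
gripper_force: 0.0
```

>>> move_arm([
  [[-1,0,-0.2],0],
  [[-1,0,-0.2],0],
  [[-1,0,-0.2],0],
])

```text
time: 40.17
tool_pos: [-33.2, -1051.5, 375.3]
ee_rot: [3.092, 0.625, 1.54]
wrist_force: [0.1, -0.5, 0.8]
gripper_width: 8.6
gripper_force: 0.0
```

>>> move_arm([
  [[-1,0,-0.2],0],
  [[-1,0,-0.2],0],
  [[-1,0,-0.2],0],
])

```text
time: 40.42
tool_pos: [-33.2, -1056.7, 402.6]
ee_rot: [3.091, 0.672, 1.536]
wrist_force: [0.3, -0.2, -0.4]
gripper_width: 8.7
gripper_force: 0.0
```

>>> move_arm([
  [[-1,0,-0.2],0],
  [[-1,0,-0.2],0],
  [[-1,0,-0.2],0],
])

```text
time: 40.67
tool_pos: [-33.0, -1059.4, 432.2]
ee_rot: [3.09, 0.718, 1.533]
wrist_force: [-1.2, -0.3, -0.4]
gripper_width: 8.5
gripper_force: 0.0
```

>>> move_arm([
  [[-1,0,-0.2],0],
  [[-1,0,-0.2],0],
  [[-1,0,-0.2],0],
])

```text
time: 40.92
tool_pos: [-32.9, -1059.3, 464.8]
ee_rot: [3.088, 0.764, 1.529]
wrist_force: [0.8, 0.7, -0.5]
gripper_width: 8.5
gripper_force: 0.0
```

>>> move_arm([
  [[-1,0,-0.2],0],
  [[-1,0,-0.2],0],
  [[-1,0,-0.2],0],
])

```text
time: 41.17
tool_pos: [-32.9, -1056.6, 499.5]
ee_rot: [3.086, 0.811, 1.526]
wrist_force: [-0.2, -0.1, 0.7]
gripper_width: 8.7
gripper_force: 0.0
```

>>> move_arm([
  [[-1,0,-0.2],0],
  [[-1,0,-0.2],0],
  [[-1,0,-0.2],0],
])

```text
time: 41.42
tool_pos: [-33.2, -1051.3, 535.6]
ee_rot: [3.083, 0.858, 1.522]
wrist_force: [-0.5, -0.3, 0.1]
gripper_width: 8.4
gripper_force: 0.0
```

```bash
python3 -c "
from h import *
o=get_obs();print(o['time'],o['tool_pos'],o['joints'].round(3));M=R.from_euler('xyz',o['ee_rot']).as_matrix();print(M.round(3));print(go([40,-640,380]),go([60,-560,340]))"
```

```text
41.4167 [  -33.23524988 -1051.28856548   535.58479846] [-1.618e+00  7.870e-01  1.346e+00  1.271e+00  5.700e-02  1.000e-03]
[[ 0.032  0.999  0.021]
 [ 0.653 -0.005 -0.757]
 [-0.757  0.038 -0.653]]
[ 0.7774  0.1305 -0.4166] [ 0.9437  0.1666 -0.4847]
```

>>> move_arm([
  [[0.944,0.167,-0.485],0],
  [[0.944,0.167,-0.485],0],
  [[0.944,0.167,-0.485],0],
  [[0.944,0.167,-0.485],0],
  [[0.944,0.167,-0.485],0],
  [[0.944,0.167,-0.485],0],
  [[0.944,0.167,-0.485],0],
  [[0.944,0.167,-0.485],0],
  [[0.944,0.167,-0.485],0],
  [[0.944,0.167,-0.485],0],
])

```text
time: 42.25
tool_pos: [24.5, -750.5, 417.9]
ee_rot: [3.083, 0.856, 1.522]
wrist_force: [0.5, 0.2, 2.4]
gripper_width: 8.5
gripper_force: 0.0
```

```bash
python3 -c "
from h import *
o=get_obs();print(o['time'],o['tool_pos'],o['joints'].round(3));print(go([330,-320,330]))"
```

```text
42.25 [  24.45104076 -750.48540747  417.91500851] [-1.536 -0.078 -0.176  0.615 -0.005  0.055]
[ 0.716   0.5997 -0.5228]
```

>>> move_arm([
  [[0.716,0.6,-0.523],0],
  [[0.716,0.6,-0.523],0],
  [[0.716,0.6,-0.523],0],
  [[0.716,0.6,-0.523],0],
  [[0.716,0.6,-0.523],0],
  [[0.716,0.6,-0.523],0],
  [[0.716,0.6,-0.523],0],
  [[0.716,0.6,-0.523],0],
  [[0.716,0.6,-0.523],0],
  [[0.716,0.6,-0.523],0],
])

```text
time: 43.08
tool_pos: [261.9, -415.9, 351.1]
ee_rot: [3.079, 0.858, 1.518]
wrist_force: [0.6, -0.4, -0.2]
gripper_width: 8.6
gripper_force: 0.0
```

```bash
python3 -c "
from h import *
o=get_obs();print(o['time'],o['tool_pos'],o['joints'].round(3));print(go([440,-60,300]))"
```

```text
43.0833 [ 261.94816363 -415.94759784  351.12931392] [-0.645 -0.435 -0.526  0.853 -0.633  0.738]
[ 0.5546  0.3478 -0.4642]
```

>>> move_arm([
  [[0.555,0.348,-0.464],0],
  [[0.555,0.348,-0.464],0],
  [[0.555,0.348,-0.464],0],
  [[0.555,0.348,-0.464],0],
  [[0.555,0.348,-0.464],0],
  [[0.555,0.348,-0.464],0],
  [[0.555,0.348,-0.464],0],
  [[0.555,0.348,-0.464],0],
  [[0.555,0.348,-0.464],0],
  [[0.555,0.348,-0.464],0],
])

```text
time: 43.92
tool_pos: [441.3, -58.5, 298.4]
ee_rot: [3.084, 0.855, 1.525]
wrist_force: [-0.1, 0.1, 0.4]
gripper_width: 8.6
gripper_force: 0.0
```

```bash
python3 -c "
from h import *
o=get_obs();print(o['time'],o['tool_pos'],o['joints'].round(3));print(go([455,110,150]))"
```

```text
43.9167 [441.29988487 -58.48374089 298.4385608 ] [ 0.362  0.114 -0.15   1.667 -0.796  2.106]
[ 0.4457  0.0153 -0.0595]
```

>>> move_arm([
  [[0.446,0.015,-0.06],0],
  [[0.446,0.015,-0.06],0],
  [[0.446,0.015,-0.06],0],
  [[0.446,0.015,-0.06],0],
  [[0.446,0.015,-0.06],0],
  [[0.446,0.015,-0.06],0],
  [[0.446,0.015,-0.06],0],
  [[0.446,0.015,-0.06],0],
], claw=0.9)

```text
time: 44.58
tool_pos: [454.0, 107.0, 151.1]
ee_rot: [3.085, 0.857, 1.524]
wrist_force: [-0.5, 0.7, -0.6]
gripper_width: 8.5
gripper_force: 0.0
```

```bash
python3 -c "
from h import *
o=get_obs();print(o['time'],o['tool_pos'],o['joints'].round(3));print(go([455,90,31]),shift([0,-100,0]))"
```

```text
44.5833 [454.02817549 107.01888027 151.05365155] [ 0.636  0.406 -0.134  1.614 -0.67   2.436]
[ 0.1592 -0.0069  0.1828] [-0.1309  0.0007  0.1512]
```

>>> move_arm([
  [[0.05,-0.002,0.06],0],
  [[0.1,-0.004,0.115],0],
  [[0.14,-0.006,0.16],0],
  [[0.159,-0.007,0.183],0],
  [[0.159,-0.007,0.183],0],
  [[0.159,-0.007,0.183],0],
])

```text
time: 45.08
tool_pos: [455.3, 88.8, 32.5]
ee_rot: [3.082, 0.855, 1.519]
wrist_force: [-0.3, 0.1, 0.1]
gripper_width: 8.5
gripper_force: 0.0
```

>>> move_arm([
  [[-0.033,0,0.038],0],
  [[-0.066,0,0.076],0],
  [[-0.092,0,0.106],0],
  [[-0.11,0,0.127],0],
  [[-0.122,0,0.141],0],
  [[-0.128,0,0.148],0],
  [[-0.128,0,0.148],0],
])

```text
time: 45.67
tool_pos: [455.1, -8.4, 32.1]
ee_rot: [3.08, 0.854, 1.518]
wrist_force: [-0.1, -0.1, -0.1]
gripper_width: 8.5
gripper_force: 0.0
```

>>> move_arm([
  [[-0.005,0,0.006],0],
  [[-0.005,0,0.006],0],
])

```text
time: 45.83
tool_pos: [455.0, -11.5, 30.9]
ee_rot: [3.082, 0.855, 1.521]
wrist_force: [-0.2, -0.6, 0.3]
gripper_width: 8.9
gripper_force: 0.1
```

>>> move_arm([
  [[-0.005,0,0.006],0],
  [[-0.005,0,0.006],0],
])

```text
time: 46.0
tool_pos: [454.8, -15.5, 30.5]
ee_rot: [3.083, 0.855, 1.522]
wrist_force: [0.3, 0.2, -0.1]
gripper_width: 8.4
gripper_force: 0.2
```

>>> move_arm([
  [[-0.004,0,0.0045],0],
  [[-0.004,0,0.0045],0],
])

```text
time: 46.17
tool_pos: [454.5, -18.7, 30.4]
ee_rot: [3.084, 0.856, 1.522]
wrist_force: [0.7, 0.3, 0.2]
gripper_width: 8.8
gripper_force: 0.4
```

>>> move_arm([
  [[-0.004,0,0.0045],0],
  [[-0.004,0,0.0045],0],
])

```text
time: 46.33
tool_pos: [454.4, -22.0, 30.5]
ee_rot: [3.084, 0.856, 1.522]
wrist_force: [0.3, 1.2, 0.3]
gripper_width: 8.7
gripper_force: 0.4
```

>>> move_arm([
  [[-0.004,0,0.0045],0],
  [[-0.004,0,0.0045],0],
])

```text
time: 46.5
tool_pos: [454.6, -24.0, 29.5]
ee_rot: [3.083, 0.852, 1.52]
wrist_force: [2.2, 5.5, -7.9]
gripper_width: 8.3
gripper_force: 0.0
```

>>> move_arm([
  [[-0.003,0,0.0035],0],
  [[-0.003,0,0.0035],0],
])

```text
time: 46.67
tool_pos: [454.7, -25.2, 28.6]
ee_rot: [3.083, 0.849, 1.52]
wrist_force: [2.2, 10.5, -12.4]
gripper_width: 8.3
gripper_force: 1.0
```

>>> move_arm([
  [[0.035,0,-0.04],0],
  [[0.08,0,-0.092],0],
  [[0.13,0,-0.15],0],
  [[0.17,-0.001,-0.2],0],
  [[0.15,0.05,-0.27],0],
  [[0.15,0.1,-0.28],0],
  [[0.15,0.15,-0.28],0],
  [[0.15,0.15,-0.28],0],
  [[0.15,0.15,-0.28],0],
])

```text
time: 47.42
tool_pos: [529.3, 127.2, 68.0]
ee_rot: [3.084, 0.855, 1.521]
wrist_force: [-1.0, -0.0, -0.1]
gripper_width: 8.6
gripper_force: 0.0
```

Run:
```python
from h import *
o=get_obs();print(o['tool_pos'],o['ee_rot'])
wsnap('w12'); px=pxf('w12')
g=cv2.GaussianBlur(cv2.cvtColor(cv2.imread('pics/w12.png'),cv2.COLOR_BGR2GRAY),(3,3),0)
for n,x0,y0 in(('sq',455,14.5),('rd',628,38)):
    print(n,[(t,px((x0,y0-50*np.sin(t),86-50*np.cos(t))).tolist()) for t in(0,.1,.3,.6)],'floor',px((x0,y0,0)),'roof',px((x0,y0,92)),'rear40',px((x0,y0-40,0)),px((x0,y0-40,45)))
    for dx in(-40,-25,0,25,40):
        a=px((x0+dx,y0,92));b=px((x0+dx,y0,-10)); c=int(a[0]); print(dx,c,int(b[1]),int(a[1]),g[min(int(b[1]),int(a[1]))-4:max(int(b[1]),int(a[1]))+4:3,c].tolist())
```

```text
[529.25680651 127.18777332  68.04573508] [3.0836812  0.85548192 1.52099216]
47.4167 [529.3 127.2  68. ]
sq [(0, [220.0, 261.0]), (0.1, [221.0, 263.0]), (0.3, [224.0, 268.0]), (0.6, [228.0, 279.0])] floor [223. 217.] roof [214. 340.] rear40 [234. 232.] [231. 282.]
-40 157 207 342 [158, 159, 159, 159, 160, 160, 161, 119, 58, 57, 57, 56, 56, 57, 58, 55, 53, 55, 56, 54, 68, 87, 106, 109, 94, 95, 95, 93, 95, 93, 95, 94, 95, 93, 95, 93, 95, 94, 95, 96, 95, 94, 60, 23, 34, 37, 11, 12]
-25 179 207 341 [159, 159, 158, 160, 158, 160, 111, 75, 74, 77, 75, 74, 74, 75, 70, 58, 58, 56, 59, 57, 70, 90, 117, 105, 94, 95, 93, 96, 95, 94, 94, 94, 93, 95, 95, 95, 96, 94, 93, 94, 87, 26, 9, 10, 13, 13, 10, 11]
0 214 206 340 [158, 160, 159, 158, 159, 159, 139, 74, 76, 75, 75, 75, 70, 68, 68, 68, 68, 69, 67, 67, 73, 90, 107, 109, 88, 99, 99, 98, 98, 100, 99, 100, 99, 100, 79, 13, 12, 9, 11, 11, 10, 13, 9, 12, 8, 10, 12, 14]
25 250 205 338 [160, 159, 160, 159, 158, 159, 157, 84, 75, 74, 75, 73, 64, 68, 68, 67, 67, 66, 66, 66, 74, 87, 103, 109, 89, 100, 99, 99, 99, 97, 100, 99, 98, 100, 99, 97, 97, 45, 11, 
[... 840 characters left out ...]
, 10, 9, 9]
0 471 186 328 [160, 159, 160, 160, 161, 159, 160, 111, 74, 76, 74, 75, 75, 74, 75, 76, 77, 56, 57, 57, 56, 68, 90, 102, 114, 95, 95, 96, 95, 95, 95, 96, 94, 94, 95, 95, 95, 93, 95, 94, 95, 93, 94, 95, 63, 21, 28, 64, 110, 129]
25 509 184 326 [159, 161, 159, 158, 159, 159, 158, 86, 58, 57, 57, 56, 56, 55, 55, 57, 57, 56, 54, 55, 57, 59, 84, 78, 119, 96, 95, 95, 95, 94, 96, 94, 95, 95, 96, 95, 96, 94, 94, 95, 95, 94, 95, 94, 79, 22, 31, 58, 99, 131]
40 532 184 325 [159, 160, 159, 159, 160, 159, 159, 159, 158, 159, 159, 159, 160, 159, 160, 161, 149, 82, 77, 94, 126, 145, 114, 101, 85, 70, 67, 64, 60, 54, 55, 55, 54, 58, 56, 53, 53, 58, 54, 56, 58, 63, 71, 82, 55, 20, 27, 61, 43, 21]
```

```bash
python3 -c "
from h import *
print(job_done())"
```

```text
the job is handed in; nothing more can be done
None
```

I've handed the job in at about 47 s of the 72 s allowed, and by my last camera measurements both round canisters are in the round hatch, the square one is in the square hatch, and both flaps hang shut; I was given no verdict, and the front round canister was hidden behind the other one in that last view.

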